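# Sort sprung collimation plungers by feel

## Robot

A 6-joint arm with a two-finger parallel gripper is mounted at the origin on the work surface. World frame = base frame: x ahead of the robot, y to its left, z up, the work surface at z = 0. Lengths are in m, angles in rad, forces in N, time in s.
With the tool pointing down it reaches from about 0.325 to 0.85 m from the base axis. Payload 4.4 kg.
Tool frame: the origin (TCP) lies on the centre line of the jaws, within the pads' length; the fingertips stand 17 mm ahead of it and the grasp point (between the pads) lies 2 mm behind it (manip.nose_length is the distance from the TCP to the fingertips, in m); z points along the fingers, y is the direction in which the jaws open and shut (so a half turn about z gives the same grasp; the last joint's range is limited). The gripper opens to 94 mm and grips with 3 to 60 N. Pads are 16 mm wide; open, the fingers measure 119 mm over their backs; the gripper's body (75 mm by 177 mm) begins 78 mm behind the grasp point.
Start: joints at [-1.492, 0.207, 1.542, -0, 1.393, -0.15], TCP at [0.13, -0.56, 0.222] pointing down, gripper open.
Joint ranges: [-2.73, 2.73], [-0.86, 2.22], [0.23, 2.46], [-1.11, 4.25], [0.08, 2.63], [-2.82, 2.82]. Speed limits (rad/s): [2.79, 2.79, 3.14, 3.14, 3.14, 3.14].

## Interface

Orientations are given as a unit quaternion [w, x, y, z].
In Python, from bench import manip, camera, camera_info gives the robot as it stands.
- The arm moves only by the tool play_rows, never from a script. Its argument "moves" is a list of rows, each a list of 7 numbers: the turn, a rotation vector about the tool's x, y, z in degrees, then the shift along the tool's x, y, z in cm, then the closure, from -1 (fully open) to 1 (shut). A call has 1 to 8 rows; each row shifts and turns the pose as measured when the row begins, along the tool's axes as they then stand; what a row does not reach is not made up. A row lasts 1/10 s, in which the tool goes at most 50 mm and 8.59 degrees, less where a joint would pass 70% of its speed; a pose out of reach is approached as far as the arm can. A call is refused whole if a number of a shift passes 5 or a number of a turn 8.59, either way. A call with a gripper value outside its range is refused whole. The fingers move at their own pace and stop on an object; "squeeze" is the grip in N (left out, the last holds). Time passes only in rows, so rows that do not move let the fingers close. It gives the time, the measured TCP pose, the force and the opening at its end, in the units of the state.
- manip.state(): the state, without advancing time (a new reading comes with each control period).
- camera(name): name is "side" or "top" or "wrist"; returns the picture (420x560x3 uint8, blue, green, red); there is no depth.
- camera_info(name): a dict with "fx", "fy", "cx", "cy" (pixels), "dist_coeffs" ([k1, k2, p1, p2, k3] as OpenCV has them; the pictures are not rectified), "pose" (4x4, takes a point from camera to world coordinates). Camera axes: x right, y down, z forward; pixel columns grow to the right and rows downward; lengths in m; the calibration is good to about 2 mm. A picture is of the moment at which its call begins: read the wrist's pose just before it. camera_info takes no time and is no camera call; for the wrist camera it gives the pose at the moment of the call.
- manip.hand_in(): hands the job in, once; it reports no verdict.
The state is a dict: "t": time; "joint_positions": joint angles; "qvel": joint speeds; "tau": joint torques, N m; "eef_pos": TCP position; "tool_rot": TCP orientation; "wrist_force": force on the tool from outside, world axes, zero at the start; "torque": the same for the moment, N m; "width": finger opening in m.
Only numpy, scipy, OpenCV 4.12 (cv2) and the standard library are available. Lean on these libraries where they do the work, as an engineer would, in place of code of your own. Each camera call takes 0.05 s, during which the arm holds its last target.

## Task

The three sprung plungers look alike but have different springs. One at a time, pick up each plunger, push its brass button against the upright brass plate until the rod is at least half-way in to feel how stiff it is, and lay it flat inside its tray before you take the next: the soft one in the tray with one pin, the medium one in the tray with two pins, the stiff one in the tray with three pins. Test all three, even the last, and leave the eyepiece, sight tube and eyecup standing where they are.

Things in the scene. Friction and masses are not known exactly. Their poses are not given: they have to be found in the camera images.
- unit_a_center (a point): One of three look-alike sprung plungers, 0.2 kg, lying flat: square aluminium barrel 84 long, 38 wide, 38 high; from its front runs a 14 mm steel rod with a 24 mm brass button, button face 78 mm ahead of barrel centre (barrel ends 42 behind it). Point: barrel centre, 19 mm above underside; x out along the rod (at start within 0.7 rad of straight away from the robot), z up. 30 N across the barrel holds it.
- plunger_a (a joint): How far the rod of plunger a is pushed in: 0 out, 0.016 m fully in; springs back when let go. No preload. One of the three is soft (0.3 N per mm: 3 N at 10 mm), one medium (0.7 N per mm: 7 N at 10 mm), one stiff (1.4 N per mm: 14 N at 10 mm); only pressing tells which.
- unit_b_center (a point): One of three look-alike sprung plungers, 0.2 kg, lying flat: square aluminium barrel 84 long, 38 wide, 38 high; from its front runs a 14 mm steel rod with a 24 mm brass button, button face 78 mm ahead of barrel centre (barrel ends 42 behind it). Point: barrel centre, 19 mm above underside; x out along the rod (at start within 0.7 rad of straight away from the robot), z up. 30 N across the barrel holds it.
- plunger_b (a joint): How far the rod of plunger b is pushed in: 0 out, 0.016 m fully in; springs back when let go. No preload. One of the three is soft (0.3 N per mm: 3 N at 10 mm), one medium (0.7 N per mm: 7 N at 10 mm), one stiff (1.4 N per mm: 14 N at 10 mm); only pressing tells which.
- unit_c_center (a point): One of three look-alike sprung plungers, 0.2 kg, lying flat: square aluminium barrel 84 long, 38 wide, 38 high; from its front runs a 14 mm steel rod with a 24 mm brass button, button face 78 mm ahead of barrel centre (barrel ends 42 behind it). Point: barrel centre, 19 mm above underside; x out along the rod (at start within 0.7 rad of straight away from the robot), z up. 30 N across the barrel holds it.
- plunger_c (a joint): How far the rod of plunger c is pushed in: 0 out, 0.016 m fully in; springs back when let go. No preload. One of the three is soft (0.3 N per mm: 3 N at 10 mm), one medium (0.7 N per mm: 7 N at 10 mm), one stiff (1.4 N per mm: 14 N at 10 mm); only pressing tells which.
- plate: Upright brass test plate, fixed to the bench on a steel foot: 120 mm wide, 110 mm tall, 12 mm thick. Origin at bench level under the middle of its front face; x points into the plate, away from the side that is pressed (roughly away from the robot, up to 0.35 rad off); y along its width.
- tray_1_floor (a point): Low wooden tray with one upright brass pin (16 mm tall) on its far end block. Inside 54 mm wide, from 71 mm behind to 70 mm ahead of the point; side lips 8, end walls 11 to 13 mm above its floor. Point: centre of the inner floor, 15 mm above the bench; x along the tray to the pin end, z up. The three trays lie side by side 95 mm apart, in varying order.
- tray_2_floor (a point): Low wooden tray with two upright brass pins (16 mm tall) on its far end block. Inside 54 mm wide, from 71 mm behind to 70 mm ahead of the point; side lips 8, end walls 11 to 13 mm above its floor. Point: centre of the inner floor, 15 mm above the bench; x along the tray to the pin end, z up. The three trays lie side by side 95 mm apart, in varying order.
- tray_3_floor (a point): Low wooden tray with three upright brass pins (16 mm tall) on its far end block. Inside 54 mm wide, from 71 mm behind to 70 mm ahead of the point; side lips 8, end walls 11 to 13 mm above its floor. Point: centre of the inner floor, 15 mm above the bench; x along the tray to the pin end, z up. The three trays lie side by side 95 mm apart, in varying order.
- eyepiece: Bystander: brass eyepiece standing loose, 75 mm tall, 46 mm across, origin under its centre; stands among the plungers.
- sight_tube: Bystander: silver sight tube standing loose, 117 mm tall, 50 mm across, origin under its centre; stands between the plungers and the trays.
- eyecup: Bystander: black eyecup standing loose, 36 mm tall, 64 mm across, origin under its centre; near the far end of the trays.
There are look-alikes about, which are no part of the job. Leave any pink look-alike of the part that bears unit_c_center alone. Leave any green look-alike of the part that bears unit_a_center alone.

How it is judged:
By the outcome, as a careful person would: the job done as asked, in the order asked, and still so for the second after the job is handed in, with the robot touching nothing.
It also fails if it takes over 72 s, if anything falls off the work surface, if the arm or the gripper's body presses on something with over 40 N, if the wrist force passes 120 N, or if a joint passes its speed limit or range.

## Working session

There is one attempt and no reset: what is moved stays moved. The work goes in short steps, Python scripts to look and compute and a tool call to move; the robot and the scene stay as the last step left them, time stands still between calls to the robot, and variables do not carry over. Pictures are saved under pics/ and viewed, and the job is handed in when it is done.

Besides the shell and the picture viewer there is one more tool, called as a command line: name --pt "numbers of a row" for each row, then --argument value for the rest. play_rows: Moves the arm, as the interface text tells. Its arguments: {"type":"object","properties":{"moves":{"type":"array","items":{"type":"array","items":{"type":"number"}}},"squeeze":{"type":"number"}},"required":["moves"]}

```bash
ls; mkdir -p pics; python3 - <<'E'
from bench import manip,camera,camera_info
import cv2
print(manip.state())
for n in("side","top","wrist"):
    i=camera_info(n);print(n,{k:i[k] for k in i})
    cv2.imwrite(f"pics/{n}0.png",camera(n))
E
```

```text
pics
{'t': 0.0, 'joint_positions': array([-1.49249944e+00,  2.07434986e-01,  1.54292701e+00, -2.17621894e-05,
        1.39347985e+00, -1.50494641e-01]), 'qvel': array([-0.0011842 , -0.00164225,  0.00043364, -0.00037471, -0.00237615,
       -0.00012318]), 'tau': array([ 1.31553902e-04, -3.70873404e+01, -2.81418890e+01,  6.98905298e-02,
        3.61703848e-02, -1.64037242e-04]), 'eef_pos': array([ 0.13033565, -0.55925643,  0.22129503]), 'tool_rot': array([-1.12424946e-03,  9.93463088e-01,  1.14148269e-01,  2.98864801e-05]), 'wrist_force': array([ 0.53642453, -0.51685224,  1.08883808]), 'torque': array([-0.02874373,  0.01085659,  0.0053232 ]), 'width': 0.09411123399274282}
side {'fx': 505.07672119804073, 'fy': 505.07672119804073, 'cx': 274.8658690833671, 'cy': 217.1531295501959, 'dist_coeffs': array([-0.10296667,  0.        ,  0.        ,  0.        ,  0.        ]), 'pose': array([[-0.95531801, -0.23417858,  0.18035493,  0.2816969 ],
       [-0.29538186,  0.73402529, -0.61151978,  0.81223206],
       [ 0.01081975, -0.63746943, -0.77039968,  1.08301528],
       [ 0.        ,  0.        ,
[... 228 characters left out ...]
 array([[-0.02502841, -0.98145865,  0.19003289,  0.3039907 ],
       [-0.99942954,  0.02887747,  0.01751226, -0.0069363 ],
       [-0.02267523, -0.18948618, -0.98162153,  1.13791435],
       [ 0.        ,  0.        ,  0.        ,  1.        ]])}
wrist {'fx': 301.75662553429066, 'fy': 301.75662553429066, 'cx': 280.34229280465263, 'cy': 209.23002828790058, 'dist_coeffs': array([-0.03402631,  0.        ,  0.        ,  0.        ,  0.        ]), 'pose': array([[ 0.22753921, -0.93485966, -0.27251298,  0.20927158],
       [-0.97376644, -0.21907762, -0.06151348, -0.54136968],
       [-0.00219503,  0.27936073, -0.96018372,  0.38241436],
       [ 0.        ,  0.        ,  0.        ,  1.        ]])}
```

View pics/top0.png

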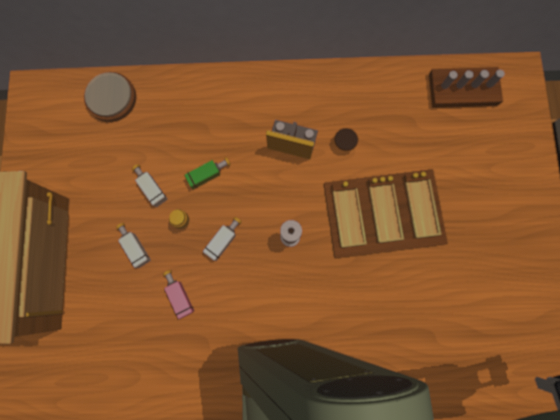

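View pics/side0.png

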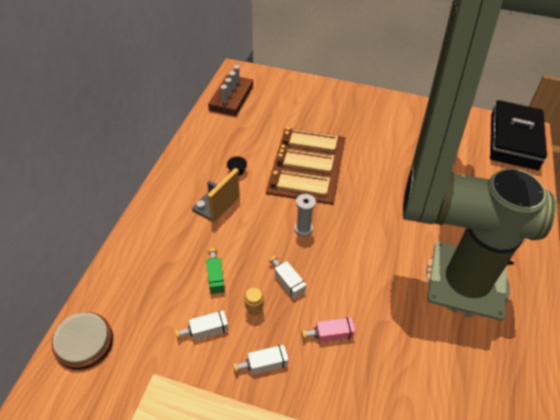

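View pics/wrist0.png

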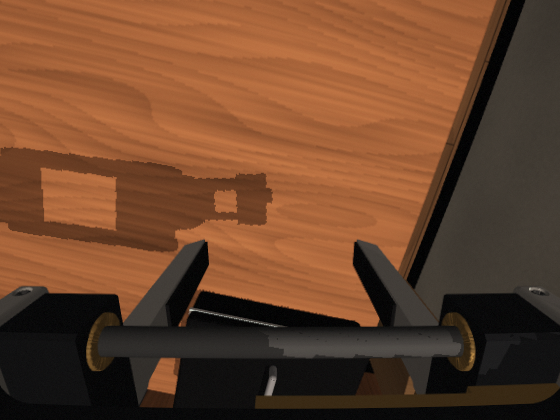

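Top view: silver plungers are at about (149,188), (133,248) and (221,242). The green one (203,173) and the pink one (178,297) are look-alikes to leave alone. The trays sit near (350,215), (387,212) and (423,208), and the plate is at about (292,140). I'll confirm with crops and measure.

```bash
cat > h.py <<'E'
import numpy as np,cv2
from bench import manip,camera,camera_info
def ray(info,uv):
    K=np.array([[info['fx'],0,info['cx']],[0,info['fy'],info['cy']],[0,0,1]])
    p=cv2.undistortPoints(np.array(uv,float).reshape(-1,1,2),K,np.array(info['dist_coeffs'])).reshape(-1,2)
    d=np.c_[p,np.ones(len(p))]@info['pose'][:3,:3].T
    return info['pose'][:3,3],d
def onz(info,uv,z):
    o,d=ray(info,uv); return o+d*((z-o[2])/d[:,2])[:,None]
def proj(info,P):
    T=np.linalg.inv(info['pose']);K=np.array([[info['fx'],0,info['cx']],[0,info['fy'],info['cy']],[0,0,1]])
    r,_=cv2.Rodrigues(T[:3,:3]);return cv2.projectPoints(np.array(P,float).reshape(-1,1,3),r,T[:3,3],K,np.array(info['dist_coeffs']))[0].reshape(-1,2)
E
python3 - <<'E'
from h import *
im=cv2.imread('pics/top0.png')
a=cv2.resize(im[150:330,100:300],None,fx=4,fy=3.3,interpolation=cv2.INTER_CUBIC)
cv2.imwrite('pics/top0a.png',cv2.resize(im[150:330,100:300],(660,594),interpolation=cv2.INTER_CUBIC))
cv2.imwrite('pics/top0b.png',cv2.resize(im[110:270,250:460],(787,600),interpolation=cv2.INTER_CUBIC))
i=camera_info('top')
hsv=cv2.cvtColor(im,cv2.COLOR_BGR2HSV)
m=((hsv[...,1]<70)&(hsv[...,2]>110)).astype(np.uint8)
n,l,s,c=cv2.connectedComponentsWithStats(m)
for k in range(1,n):
    if s[k,4]>60:
        pts=np.argwhere(l==k)[:,::-1].astype(np.float32)
        r=cv2.minAreaRect(pts);w=onz(i,[c[k]],.038)[0]
        b=onz(i,cv2.boxPoints(r),.038)[:,:2]
        print(s[k],c[k].round(1),w.round(4),r,b.round(3).tolist())
E
```

```text
[  86   74   43   41 1371] [107.1  93.9] [0.8437 0.4475 0.038 ] ((107.25000762939453, 93.75), (38.18376159667969, 43.133514404296875), 45.0) [[0.842, 0.526], [0.929, 0.447], [0.846, 0.369], [0.762, 0.448]]
[136 168  28  37 493] [148.7 186.8] [0.5821 0.3267 0.038 ] ((147.16485595703125, 184.78921508789062), (39.11341857910156, 15.365985870361328), 53.97262954711914) [[0.619, 0.378], [0.643, 0.346], [0.556, 0.284], [0.534, 0.316]]
[281 221  21  25 332] [290.8 231.5] [ 0.456  -0.0345  0.038 ] ((291.2743225097656, 231.8849639892578), (23.14173698425293, 20.695859909057617), 48.8140754699707) [[0.461, 0.003], [0.494, -0.037], [0.449, -0.074], [0.416, -0.034]]
[119 227  28  40 535] [131.7 247.8] [0.426  0.3656 0.038 ] ((130.23529052734375, 245.55880737304688), (41.33116149902344, 15.606371879577637), 59.03623962402344) [[0.468, 0.415], [0.487, 0.381], [0.396, 0.325], [0.377, 0.358]]
[203 226  32  34 504] [218.6 242.1] [0.4344 0.1466 0.038 ] ((218.49842834472656, 242.3201904296875), (15.333205223083496, 34.148681640625), 38.1572265625) [[0.413, 0.188], [0.48, 0.135], [0.455, 0.105], [0.389, 0.158]]
[363 403  36  17 485] [380.4 411.9] [ 0.0281 -0.2282  0.038 ] ((380.5, 411.0), (35.0, 16.0), 0.0) [[0.014, -0.187], [0.049, -0.189], [0.047, -0.27], [0.012, -0.268]]
```

View pics/top0a.png

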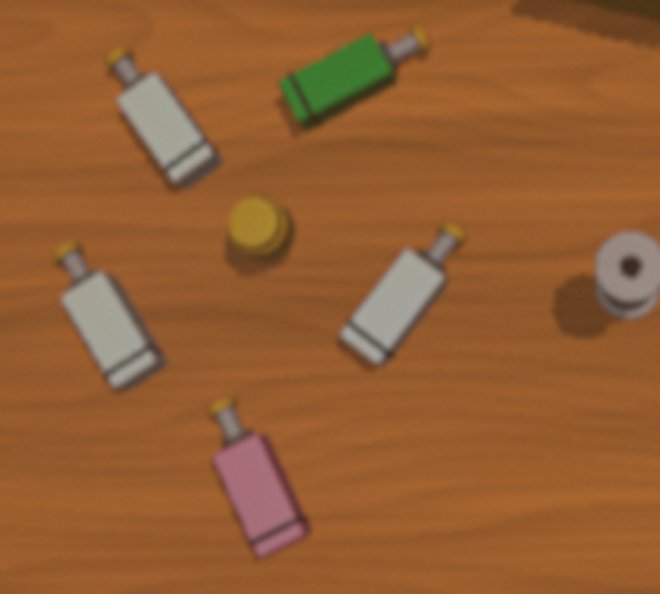

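View pics/top0b.png

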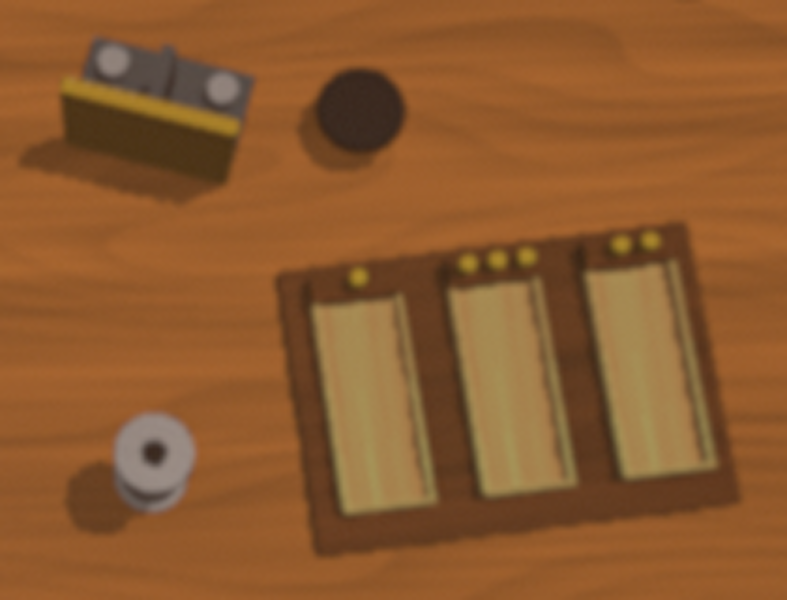

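The crops confirm it. Three silver barrels are the plungers; the green and pink ones stay put. Trays left to right have 1, 3 and 2 pins. Next I'll measure the plate, trays and bystanders.

```bash
python3 - <<'E'
from h import *
i=camera_info('top')
def c(*p): return [(250+x/3.748,110+y/3.75) for x,y in p]
def d(*p): return [(100+x/3.3,150+y/3.3) for x,y in p]
P=onz(i,c((64,95),(237,136)),.11);print('plate top edge',P.round(4).tolist())
Q=onz(i,c((68,142),(226,183)),.014);print('plate bot',Q.round(4).tolist())
v=P[0]-P[1];print('normal yaw',np.arctan2(-v[0],v[1]),np.linalg.norm(v))
for n,q in dict(t1=[(313,305),(403,296),(436,502),(343,515)],t3=[(450,288),(540,280),(577,485),(483,497)],t2=[(585,271),(675,263),(717,467),(622,479)]).items():
    w=onz(i,c(*q),.02);m=w.mean(0);a=(w[0]+w[1]-w[2]-w[3])/2
    print(n,m.round(4),np.arctan2(a[1],a[0]).round(3),np.linalg.norm(a).round(3),w.round(3)[:,:2].tolist())
print('pins',onz(i,c((359,277),(468,263),(498,260),(527,256),(621,245),(650,240)),.043).round(3).tolist())
print('eyepiece',onz(i,d((255,222)),.075),'tube',onz(i,d((629,266)),.117),'cup',onz(i,c((360,108)),.036))
# button, barrel corner
for n,q in dict(R=[(452,232),(425,265),(363,345)],L=[(68,252),(92,290),(132,366)],U=[(119,56),(139,90),(192,162)]).items():
    w=onz(i,d(*q),[.019,.038,.038][0]);print(n,w.round(3).tolist(),np.arctan2(*(w[0]-w[2])[1::-1]))
E
```

```text
plate top edge [[0.6844, 0.0174, 0.11], [0.6528, -0.0939, 0.11]]
plate bot [[0.6848, 0.0176, 0.014], [0.651, -0.0928, 0.014]]
normal yaw -0.27682117962061564 0.11563796867227791
t1 [ 0.4902 -0.186   0.02  ] 0.09 0.144 [[0.56, -0.148], [0.564, -0.211], [0.422, -0.224], [0.415, -0.161]]
t3 [ 0.4992 -0.2809  0.02  ] 0.091 0.144 [[0.569, -0.243], [0.573, -0.305], [0.431, -0.319], [0.424, -0.256]]
t2 [ 0.5086 -0.3751  0.02  ] 0.098 0.144 [[0.578, -0.337], [0.582, -0.399], [0.44, -0.414], [0.434, -0.35]]
pins [[0.573, -0.178, 0.043], [0.581, -0.252, 0.043], [0.582, -0.272, 0.043], [0.584, -0.292, 0.043], [0.59, -0.356, 0.043], [0.593, -0.376, 0.043]]
eyepiece [[0.49385432 0.24287882 0.075     ]] tube [[ 0.44728205 -0.03202585  0.117     ]] cup [[ 0.69549568 -0.18628276  0.036     ]]
R [[0.492, 0.102, 0.019], [0.466, 0.123, 0.019], [0.406, 0.171, 0.019]] -0.6791836224036427
L [[0.484, 0.403, 0.019], [0.454, 0.383, 0.019], [0.394, 0.35, 0.019]] 0.5337590934968545
U [[0.642, 0.368, 0.019], [0.613, 0.351, 0.019], [0.553, 0.307, 0.019]] 0.6030122378938062
```

```bash
cat >> h.py <<'E'
from scipy.spatial.transform import Rotation as Rn
def yaw_of(s):
    w,x,y,z=s['tool_rot'];R=Rn.from_quat([x,y,z,w]).as_matrix();return np.arctan2(R[1,0],R[0,0]),R
def goalR(yaw): 
    c,s=np.cos(yaw),np.sin(yaw);return np.array([[c,s,0],[s,-c,0],[0,0,-1.]])
def plan(*wps,step=.047,close=None):
    """wps: (x,y,z,yaw)"""
    s=manip.state();y0,R=yaw_of(s);p=s['eef_pos'].copy()
    print('t',round(s['t'],2),'at',p.round(4),'yaw',y0.round(4),'w',round(s['width'],4),'F',s['wrist_force'].round(2))
    for g in wps:
        G=np.array(g[:3]);Rg=goalR(g[3])
        rv=Rn.from_matrix(R.T@Rg).as_rotvec(degrees=True)
        n=max(1,int(np.ceil(max(np.linalg.norm(G-p)/step,np.linalg.norm(rv)/8.3))))
        for k in range(n):
            d=R.T@((G-p)/(n-k))*100;r=Rn.from_matrix(R.T@Rg).as_rotvec(degrees=True)/(n-k)
            print(np.r_[r.round(1),d.round(2)].tolist())
            p=p+R@d/100;R=R@Rn.from_rotvec(r,degrees=True).as_matrix()
        print('--')
E
python3 -c "
from h import *
plan((.434,.147,.20,-.68))"
```

```text
t 0.15 at [ 0.1304 -0.5594  0.2215] yaw 0.2288 w 0.0938 F [ 0.18  1.13 -0.33]
[-0.0, 0.0, 3.1, 2.68, -3.64, 0.13]
[-0.0, 0.0, 3.1, 2.48, -3.78, 0.13]
[-0.0, 0.0, 3.1, 2.28, -3.91, 0.13]
[-0.0, 0.0, 3.1, 2.07, -4.02, 0.13]
[-0.0, 0.0, 3.1, 1.85, -4.13, 0.13]
[-0.0, 0.0, 3.1, 1.62, -4.22, 0.13]
[-0.0, 0.0, 3.1, 1.4, -4.3, 0.13]
[-0.0, 0.0, 3.1, 1.17, -4.37, 0.13]
[-0.0, 0.0, 3.1, 0.93, -4.43, 0.13]
[-0.0, 0.0, 3.1, 0.69, -4.47, 0.13]
[-0.0, 0.0, 3.1, 0.45, -4.5, 0.13]
[-0.0, 0.0, 3.1, 0.21, -4.52, 0.13]
[-0.0, 0.0, 3.1, -0.03, -4.52, 0.13]
[-0.0, 0.0, 3.1, -0.27, -4.51, 0.13]
[-0.0, 0.0, 3.1, -0.51, -4.49, 0.13]
[-0.0, 0.0, 3.1, -0.75, -4.46, 0.13]
[-0.0, 0.0, 3.1, -0.99, -4.41, 0.13]
--
```

play_rows --pt "0 0 3.1 2.7 -3.6 0.1 -1" --pt "0 0 3.1 2.5 -3.8 0.1 -1" --pt "0 0 3.1 2.3 -3.9 0.1 -1" --pt "0 0 3.1 2.1 -4 0.1 -1" --pt "0 0 3.1 1.9 -4.1 0.1 -1" --pt "0 0 3.1 1.6 -4.2 0.1 -1" --pt "0 0 3.1 1.4 -4.3 0.1 -1" --pt "0 0 3.1 1.2 -4.4 0.1 -1" --squeeze 40

```text
t: 0.95
eef_pos: [0.28, -0.2211, 0.2102]
tool_rot: [-0.002, 0.993, -0.117, -0.0]
wrist_force: [0.6, 0.2, -0.0]
width: 0.0942
```

play_rows --pt "0 0 3.1 1 -4.4 0.1 -1" --pt "0 0 3.1 0.7 -4.5 0.1 -1" --pt "0 0 3.1 0.5 -4.5 0.1 -1" --pt "0 0 3.1 0.2 -4.5 0.1 -1" --pt "0 0 3.1 0 -4.5 0.1 -1" --pt "0 0 3.1 -0.3 -4.5 0.1 -1" --pt "0 0 3.1 -0.5 -4.5 0.1 -1" --pt "0 0 3.1 -0.8 -4.5 0.1 -1"

```text
t: 1.75
eef_pos: [0.4415, 0.1198, 0.2038]
tool_rot: [-0.002, 0.942, -0.336, 0.002]
wrist_force: [1.0, 0.2, 0.7]
width: 0.094
```

```bash
python3 -c "
from h import *
plan((.434,.147,.18,-.68))"
```

```text
t 1.75 at [0.4415 0.1198 0.2038] yaw -0.6859 w 0.094 F [1.02 0.21 0.66]
[-0.3, -0.2, -0.3, -2.31, -1.62, 2.38]
--
```

play_rows --pt "-0.3 -0.2 0 -2.3 -1.6 2.4 -1" --pt "0 0 0 0 0 0 -1"

```text
t: 1.95
eef_pos: [0.4352, 0.1524, 0.1791]
tool_rot: [-0.001, 0.943, -0.334, 0.0]
wrist_force: [-0.7, 0.6, 0.0]
width: 0.094
```

```bash
python3 - <<'E'
from h import *
plan((.434,.147,.18,-.68))
i=camera_info('wrist');im=camera('wrist');cv2.imwrite('pics/w1.png',im)
E
```

```text
t 1.95 at [0.4352 0.1524 0.1791] yaw -0.68 w 0.094 F [-0.69  0.58  0.04]
[-0.1, 0.0, -0.0, 0.25, 0.5, -0.09]
--
```

View pics/w1.png

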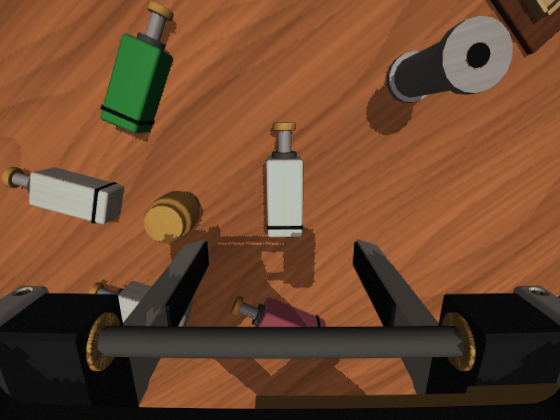

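Wrist view: the silver plunger is upright in the picture, with its barrel at u 265–303, v 157–236 and its button at (284,126). I'll fit its pose.

```bash
cat >> h.py <<'E'
def barrel(im,info,seed):
    hsv=cv2.cvtColor(im,cv2.COLOR_BGR2HSV)
    m=((hsv[...,1]<60)&(hsv[...,2]>140)).astype(np.uint8)
    m=cv2.morphologyEx(m,cv2.MORPH_CLOSE,np.ones((7,7),np.uint8))
    n,l,s,c=cv2.connectedComponentsWithStats(m)
    k=l[seed[1],seed[0]];cn=max(cv2.findContours((l==k).astype(np.uint8),cv2.RETR_EXTERNAL,cv2.CHAIN_APPROX_NONE)[0],key=len).reshape(-1,2)
    w=onz(info,cn,.038)[:,:2].astype(np.float32)
    r=cv2.minAreaRect(w*1000);b=cv2.boxPoints(r)/1000
    print('blob',s[k],'rect mm',r,'\nbox',b.round(4).tolist())
    return r
E
python3 - <<'E'
from h import *
im=cv2.imread('pics/w1.png');i=camera_info('wrist')
barrel(im,i,(284,190))
cv2.imwrite('pics/w1c.png',cv2.resize(im[110:250,220:350],None,fx=4.2,fy=4.2,interpolation=cv2.INTER_NEAREST))
b=onz(i,[(284,126)],.019)[0];print(b)
E
```

```text
blob [ 267  160   36   77 2668] rect mm ((438.0296325683594, 145.5601806640625), (36.51605224609375, 81.79000091552734), 51.94557571411133) 
box [[0.3946000039577484, 0.15639999508857727], [0.45899999141693115, 0.10599999874830246], [0.4814999997615814, 0.1347000002861023], [0.4171000123023987, 0.1851000040769577]]
[0.49554447 0.09980694 0.019     ]
```

View pics/w1c.png

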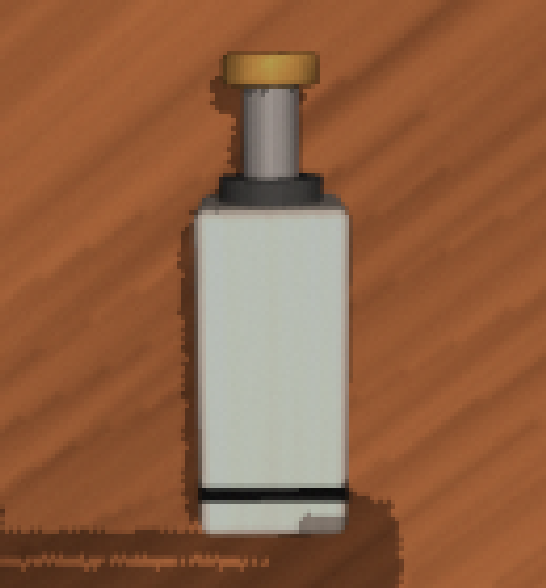

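```bash
python3 -c "
from h import *
plan((.437,.146,.1,-.664),(.437,.146,.029,-.664),step=.042)"
```

```text
t 2.0 at [0.4376 0.1513 0.1813] yaw -0.6812 w 0.094 F [0.25 0.36 0.86]
[-0.1, -0.1, -0.5, 0.13, 0.25, 4.07]
[-0.1, -0.1, -0.5, 0.14, 0.24, 4.07]
--
[-0.0, -0.0, -0.0, 0.0, 0.0, 3.55]
[-0.0, -0.0, -0.0, 0.0, 0.0, 3.55]
--
```

play_rows --pt "-0.1 -0.1 -0.5 0.1 0.3 4 -1" --pt "-0.1 -0.1 -0.5 0.1 0.2 4 -1" --pt "0 0 0 0 0 3 -1" --pt "0 0 0 0 0 2 -1" --pt "0 0 0 0 0 0 -1"

```text
t: 2.5
eef_pos: [0.444, 0.1412, 0.0539]
tool_rot: [-0.002, 0.945, -0.327, 0.008]
wrist_force: [-0.4, -0.2, 0.2]
width: 0.0939
```

```bash
python3 -c "
from h import *
plan((.437,.146,.029,-.664),step=.042)"
```

```text
t 2.5 at [0.444  0.1412 0.0539] yaw -0.6664 w 0.0939 F [-0.43 -0.17  0.18]
[-0.5, -0.7, -0.1, -0.88, 0.08, 2.48]
--
```

play_rows --pt "-0.5 -0.7 0 -0.9 0.1 2.4 -1" --pt "0 0 0 0 0 0 -1"

```text
t: 2.7
eef_pos: [0.4393, 0.1439, 0.032]
tool_rot: [-0.001, 0.945, -0.328, 0.002]
wrist_force: [-0.4, 0.0, -0.3]
width: 0.0941
```

```bash
python3 -c "
from h import *
plan((.437,.146,.029,-.664),step=.042)"
```

```text
t 2.7 at [0.4393 0.1439 0.032 ] yaw -0.6694 w 0.0941 F [-0.39  0.03 -0.27]
[-0.2, -0.2, -0.3, -0.31, -0.02, 0.3]
--
```

play_rows --pt "-0.2 -0.2 -0.3 -0.3 0 0.3 0.5" --pt "0 0 0 0 0 0 1" --pt "0 0 0 0 0 0 1" --pt "0 0 0 0 0 0 1" --pt "0 0 0 0 0 0 1" --pt "0 0 0 0 0 0 1"

```text
t: 3.3
eef_pos: [0.4443, 0.1452, 0.0366]
tool_rot: [-0.003, 0.945, -0.326, 0.007]
wrist_force: [-0.4, 1.0, -1.0]
width: 0.0497
```

```bash
python3 -c "
from h import *
plan((.437,.146,.029,-.664),step=.042)"
```

```text
t 3.3 at [0.4443 0.1452 0.0366] yaw -0.665 w 0.0497 F [-0.41  1.02 -1.01]
[-0.5, -0.7, -0.1, -0.63, 0.4, 0.74]
--
```

play_rows --pt "-0.5 -0.7 0 -0.6 0.4 0.7 1" --pt "0 0 0 -0.1 0 0.1 1" --pt "0 0 0 0 0 0 1"

```text
t: 3.6
eef_pos: [0.4363, 0.1464, 0.0285]
tool_rot: [-0.0, 0.945, -0.326, -0.0]
wrist_force: [-0.2, -0.6, 4.6]
width: 0.0376
```

```bash
python3 -c "
from h import *
plan((.437,.146,.029,-.664),step=.042)"
```

```text
t 3.6 at [0.4363 0.1464 0.0285] yaw -0.6643 w 0.0376 F [-0.23 -0.55  4.58]
[-0.0, 0.0, -0.0, 0.08, -0.01, -0.05]
--
```

```bash
python3 -c "
from h import *
plan((.437,.146,.075,-.664),(.56,-.007,.07,-.277),step=.042)"
```

```text
t 3.6 at [0.4363 0.1464 0.0285] yaw -0.6643 w 0.0376 F [-0.23 -0.55  4.58]
[-0.0, 0.0, -0.0, 0.04, -0.01, -2.32]
[-0.0, 0.0, -0.0, 0.04, -0.0, -2.32]
--
[-0.0, 0.0, -4.4, 3.82, 0.89, 0.1]
[-0.0, 0.0, -4.4, 3.74, 1.19, 0.1]
[-0.0, 0.0, -4.4, 3.64, 1.47, 0.1]
[-0.0, 0.0, -4.4, 3.51, 1.75, 0.1]
[-0.0, 0.0, -4.4, 3.37, 2.02, 0.1]
--
```

play_rows --pt "0 0 0 0 0 -2.3 1" --pt "0 0 0 0 0 -2.3 1" --pt "0 0 -4.4 3.8 0.9 0.1 1" --pt "0 0 -4.4 3.7 1.2 0.1 1" --pt "0 0 -4.4 3.6 1.5 0.1 1" --pt "0 0 -4.4 3.5 1.7 0.1 1" --pt "0 0 -4.4 2.8 1.7 0.1 1" --pt "0 0 0 0 0 0 1"

```text
t: 4.4
eef_pos: [0.5507, -0.0038, 0.0616]
tool_rot: [0.0, 0.992, -0.129, -0.008]
wrist_force: [0.1, -0.0, -2.5]
width: 0.0376
```

```bash
python3 -c "
from h import *
plan((.56,-.007,.07,-.277),step=.042)
cv2.imwrite('pics/s1.png',camera('side'));cv2.imwrite('pics/t1.png',camera('top'))"
```

```text
t 4.4 at [ 0.5507 -0.0038  0.0616] yaw -0.2597 w 0.0376 F [ 0.11 -0.   -2.48]
[0.1, 0.9, 1.0, 0.97, 0.07, -0.86]
--
```

View pics/s1.png

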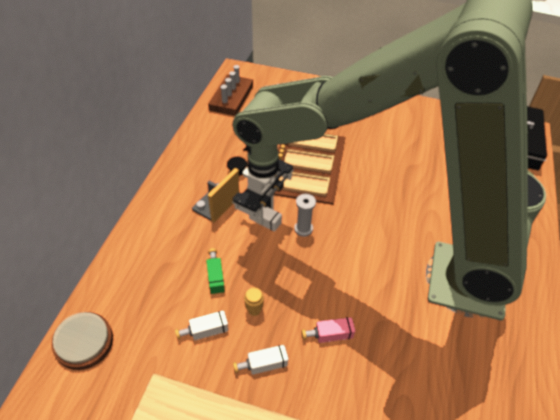

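play_rows --pt "0.1 0.9 1 2 0 -0.8 1" --pt "0 0 0 1.5 0 0 1" --pt "0 0 0 0 0 0 1"

```text
t: 4.8
eef_pos: [0.5759, -0.0062, 0.0649]
tool_rot: [-0.001, 0.99, -0.138, -0.007]
wrist_force: [0.3, 0.1, -3.5]
width: 0.0376
```

```bash
cat >> h.py <<'E'
def gap():
    s=manip.state();n=np.array([np.cos(-.277),np.sin(-.277)])
    print('gap mm',((np.array([.669,-.038])-s['eef_pos'][:2])@n*1000-78).round(1),'Fn',(-s['wrist_force'][:2]@n).round(2),'lat',((s['eef_pos'][:2]-np.array([.669,-.038]))@np.array([-n[1],n[0]])*1000).round(1))
E
python3 -c "
from h import *
gap();plan((.586,-.0144,.07,-.277),step=.042)
"
```

```text
gap mm 20.2 Fn -0.27 lat 5.1
t 4.8 at [ 0.5759 -0.0062  0.0649] yaw -0.2765 w 0.0376 F [ 0.32  0.14 -3.53]
[-0.0, 0.9, 0.0, 1.19, 0.51, -0.52]
--
```

play_rows --pt "0 0.8 0 1.2 0.5 -0.5 1" --pt "0 0.2 0 0.5 0 -0.1 1"

```text
t: 5.0
eef_pos: [0.5883, -0.0136, 0.0695]
tool_rot: [-0.0, 0.991, -0.137, -0.001]
wrist_force: [0.1, 0.8, -2.7]
width: 0.0379
```

```bash
python3 -c "
from h import *
gap();plan((.586,-.0144,.07,-.277),step=.042)
"
```

```text
gap mm 6.3 Fn 0.17 lat 1.4
t 5.0 at [ 0.5883 -0.0136  0.0695] yaw -0.274 w 0.0379 F [ 0.07  0.85 -2.65]
[-0.0, 0.1, 0.2, -0.2, 0.14, -0.05]
--
```

play_rows --pt "0 0.2 0 0.5 0 -0.1 1"

```text
t: 5.1
eef_pos: [0.5924, -0.0145, 0.0703]
tool_rot: [-0.0, 0.991, -0.136, 0.0]
wrist_force: [0.1, -0.0, -2.7]
width: 0.0379
```

```bash
python3 -c "
from h import *
gap();plan((.586,-.0144,.07,-.277),step=.042)
"
```

```text
gap mm 2.1 Fn -0.14 lat 1.6
t 5.1 at [ 0.5924 -0.0145  0.0703] yaw -0.2737 w 0.0379 F [ 0.13 -0.04 -2.67]
[-0.0, -0.0, 0.2, -0.62, 0.16, 0.03]
--
```

play_rows --pt "0 0 0 0.5 0 0 1"

```text
t: 5.2
eef_pos: [0.5973, -0.0157, 0.0705]
tool_rot: [-0.0, 0.991, -0.136, 0.0]
wrist_force: [0.9, -0.2, -2.0]
width: 0.0377
```

play_rows --pt "0 0 0 0.5 0 0 1"

```text
t: 5.3
eef_pos: [0.6016, -0.0169, 0.0705]
tool_rot: [-0.0, 0.991, -0.136, -0.001]
wrist_force: [-2.5, 0.6, -0.9]
width: 0.0374
```

```bash
python3 -c "
from h import *
gap();plan((.586,-.0144,.07,-.277),step=.042)
"
```

```text
gap mm -7.4 Fn 2.53 lat 1.9
t 5.3 at [ 0.6016 -0.0169  0.0705] yaw -0.2736 w 0.0374 F [-2.45  0.63 -0.88]
[-0.0, 0.1, 0.2, -1.57, 0.18, 0.05]
--
```

play_rows --pt "0 0 0 0.5 0 0 1"

```text
t: 5.4
eef_pos: [0.6051, -0.0178, 0.07]
tool_rot: [-0.0, 0.991, -0.136, -0.003]
wrist_force: [-5.6, 1.4, -1.0]
width: 0.0375
```

```bash
python3 -c "
from h import *
gap()
"
```

```text
gap mm -11.1 Fn 5.74 lat 2.0
```

play_rows --pt "0 0 0 0.3 0 0 1"

```text
t: 5.5
eef_pos: [0.6064, -0.0182, 0.0694]
tool_rot: [-0.001, 0.991, -0.136, -0.005]
wrist_force: [-7.0, 1.3, -0.6]
width: 0.0378
```

```bash
python3 -c "
from h import *
gap();i=camera_info('wrist');cv2.imwrite('pics/w2.png',camera('wrist')[60:300,150:420].repeat(2,0).repeat(2,1));gap()
"
```

```text
gap mm -12.4 Fn 7.1 lat 2.0
gap mm -12.4 Fn 5.32 lat 1.9
```

View pics/w2.png

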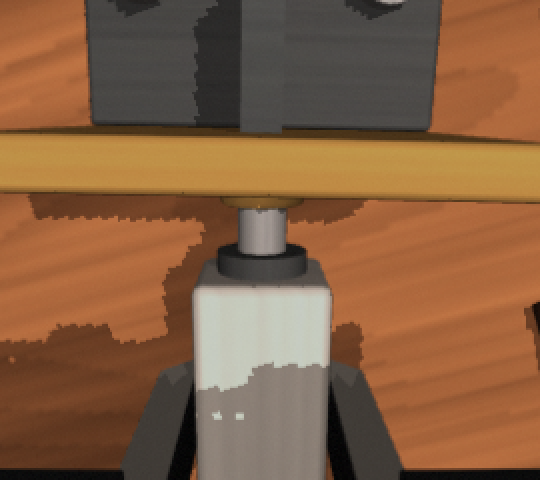

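play_rows --pt "0 0.5 0 0.6 0 -0.1 1"

```text
t: 5.65
eef_pos: [0.6092, -0.019, 0.0688]
tool_rot: [-0.0, 0.991, -0.136, -0.005]
wrist_force: [-7.9, 2.3, 0.1]
width: 0.0379
```

```bash
python3 -c "
from h import *
gap();camera('top');gap()
"
```

```text
gap mm -15.3 Fn 8.21 lat 2.0
gap mm -15.6 Fn 7.66 lat 2.0
```

play_rows --pt "0 0.5 0 -2 0 0 1" --pt "0 0.2 0 -3 0 -0.2 1"

```text
t: 5.9
eef_pos: [0.5634, -0.0063, 0.0701]
tool_rot: [0.0, 0.991, -0.137, 0.003]
wrist_force: [-0.2, 0.1, -2.1]
width: 0.0379
```

```bash
cat >> h.py <<'E'
def hold():
    i=camera_info('wrist');s=manip.state();y,R=yaw_of(s);im=camera('wrist');return i,s,R,im
E
python3 -c "
from h import *
i,s,R,im=hold()
cv2.imwrite('pics/w3.png',cv2.resize(im[60:300,180:380],None,fx=2.5,fy=2.5))
for uv in [(281,205),(281,184)]:
  p=onz(i,[uv],s['eef_pos'][2]+.009)[0]; print((R.T@(p-s['eef_pos'])*1000).round(1))
plan((.54,0,.1,-.2))
"
```

```text
[39.1  0.7 -8.8]
[50.2  0.7 -8.7]
t 5.95 at [ 0.5565 -0.0041  0.0688] yaw -0.2739 w 0.0381 F [-6.52  0.78 -3.77]
[0.0, 0.3, -4.2, -1.71, 0.05, -3.12]
--
```

View pics/w3.png

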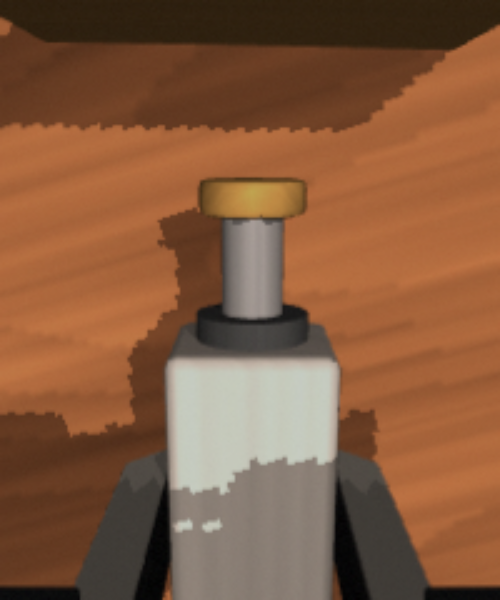

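Slope is about 0.67 N/mm with 11.6 mm of travel (half-way is 8 mm), so this is the medium plunger and it goes in the two-pin tray.

```bash
python3 -c "
from h import *
plan((.55,-.03,.12,-.22),(.493,-.3766,.14,.092),step=.046)
"
```

```text
t 5.95 at [ 0.5565 -0.0041  0.0688] yaw -0.2739 w 0.0381 F [-6.52  0.78 -3.77]
[0.0, 0.1, -1.5, 0.03, 1.33, -2.56]
[0.0, 0.1, -1.5, -0.0, 1.33, -2.56]
--
[-0.0, 0.0, -2.2, 0.25, 4.38, -0.25]
[-0.0, 0.0, -2.2, 0.08, 4.39, -0.25]
[-0.0, 0.0, -2.2, -0.09, 4.39, -0.25]
[-0.0, 0.0, -2.2, -0.26, 4.38, -0.25]
[-0.0, 0.0, -2.2, -0.43, 4.37, -0.25]
[-0.0, 0.0, -2.2, -0.6, 4.35, -0.25]
[-0.0, 0.0, -2.2, -0.77, 4.32, -0.25]
[-0.0, 0.0, -2.2, -0.94, 4.29, -0.25]
--
```

play_rows --pt "0 0.1 -1.5 0 1.3 -2.6 1" --pt "0 0.1 -1.5 0 1.3 -2.6 1" --pt "0 0 -2.2 0.2 4.4 -0.3 1" --pt "0 0 -2.2 0.1 4.4 -0.3 1" --pt "0 0 -2.2 -0.1 4.4 -0.3 1" --pt "0 0 -2.2 -0.3 4.4 -0.3 1" --pt "0 0 -2.2 -0.4 4.4 -0.3 1" --pt "0 0 -2.2 -0.6 4.4 -0.3 1"

```text
t: 6.75
eef_pos: [0.5114, -0.2973, 0.1426]
tool_rot: [0.003, 1.0, 0.016, 0.004]
wrist_force: [0.3, 0.2, -3.1]
width: 0.0376
```

play_rows --pt "0 0 -2.2 -0.8 4.3 -0.3 1" --pt "0 0 -2.2 -0.9 3 -0.3 1" --pt "0 0 0 0 0 0 1"

```text
t: 7.05
eef_pos: [0.4976, -0.3834, 0.1508]
tool_rot: [0.007, 0.999, 0.053, 0.007]
wrist_force: [-0.9, 0.5, -2.2]
width: 0.0374
```

```bash
python3 -c "
from h import *
i,s,R,im=hold()
cv2.imwrite('pics/w4.png',im)
plan((.493,-.3766,.1,.092),step=.046)
print(proj(i,[(.5086,-.3751,.015),(.4927+.06,-.3766,.015)]))
"
```

```text
t 7.1 at [ 0.4979 -0.3813  0.1504] yaw 0.1071 w 0.0379 F [ 1.35  0.05 -2.72]
[0.4, -0.4, 0.4, -0.25, -0.29, 2.51]
[0.4, -0.4, 0.4, -0.24, -0.28, 2.52]
--
[[271.10284233 194.4519764 ]
 [277.13146955 150.59686906]]
```

View pics/w4.png

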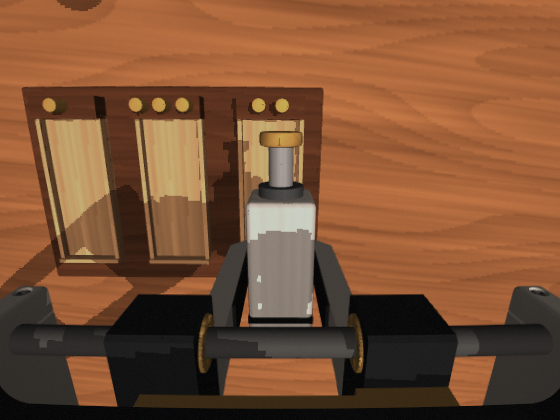

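The two-pin tray is behind the held unit, with pins at (258,105) and (282,105) and its far inner edge at u 241–303, v 120. I'll refine the tray poses from this nearer view.

```bash
python3 - <<'E'
from h import *
im=cv2.imread('pics/w4.png');i=camera_info('wrist')
cv2.imwrite('pics/w4c.png',cv2.resize(im[80:285,20:335],None,fx=2.5,fy=2.5,interpolation=cv2.INTER_NEAREST))
pins=onz(i,[(49,105),(135,105),(158,105),(182,105),(258,105),(282,105)],.044);print('pins',pins.round(4)[:,:2].tolist())
print(onz(i,[(138,120),(201,119),(207,260),(152,260)],.015).round(4)[:,:2].tolist())
d=pins[3]-pins[1];print('yaw',np.arctan2(d[0],-d[1]))
d=pins[5]-pins[0];print('yaw',np.arctan2(d[0],-d[1]))
E
```

```text
pins [[0.5738, -0.176], [0.5808, -0.2502], [0.5827, -0.2697], [0.5847, -0.2899], [0.5914, -0.3538], [0.5936, -0.374]]
[[0.5679, -0.2398], [0.5748, -0.2995], [0.4302, -0.3115], [0.4239, -0.2526]]
yaw 0.09916529526219564
yaw 0.09950749041327471
```

View pics/w4c.png

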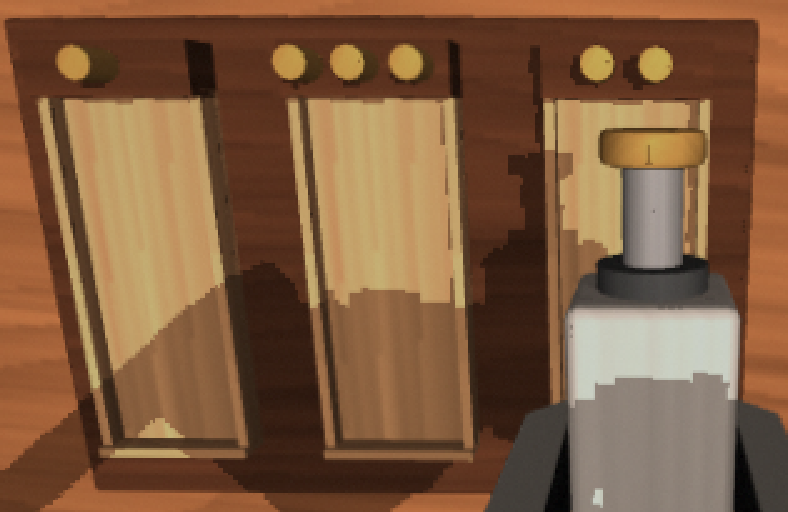

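```bash
python3 -c "
from h import *
plan((.493,-.3746,.095,.097),(.493,-.3746,.06,.097),step=.03)
"
```

```text
t 7.1 at [ 0.4979 -0.3813  0.1504] yaw 0.1071 w 0.0379 F [ 1.35  0.05 -2.72]
[0.4, -0.4, 0.3, -0.24, -0.4, 2.76]
[0.4, -0.4, 0.3, -0.23, -0.38, 2.77]
--
[0.0, -0.0, -0.0, -0.0, -0.0, 1.75]
[0.0, -0.0, -0.0, -0.0, -0.0, 1.75]
--
```

play_rows --pt "0.4 -0.4 0.3 -0.2 -0.4 2.8 1" --pt "0.4 -0.4 0.3 -0.2 -0.4 2.8 1" --pt "0 0 0 0 0 1.7 1" --pt "0 0 0 0 0 1 1"

```text
t: 7.5
eef_pos: [0.4976, -0.3736, 0.0675]
tool_rot: [0.002, 0.999, 0.048, 0.003]
wrist_force: [0.1, 0.5, -3.4]
width: 0.0377
```

```bash
python3 -c "
from h import *
plan((.493,-.3746,.049,.097),step=.03)
"
```

```text
t 7.5 at [ 0.4976 -0.3736  0.0675] yaw 0.0963 w 0.0377 F [ 0.08  0.54 -3.36]
[0.2, -0.3, -0.0, -0.48, 0.05, 1.85]
--
```

play_rows --pt "0.2 -0.3 0 -0.5 0 1.6 1" --pt "0 0 0 0 0 0.2 1"

```text
t: 7.7
eef_pos: [0.4924, -0.3716, 0.0468]
tool_rot: [-0.001, 0.999, 0.049, -0.001]
wrist_force: [-0.2, 0.4, -3.5]
width: 0.0375
```

```bash
python3 -c "
from h import *
plan((.493,-.3746,.045,.097),step=.03)
"
```

```text
t 7.7 at [ 0.4924 -0.3716  0.0468] yaw 0.0985 w 0.0375 F [-0.18  0.41 -3.46]
[-0.2, 0.1, 0.1, 0.03, 0.31, 0.18]
--
```

play_rows --pt "-0.2 0.1 0 0 0.3 0.2 1" --pt "0 0 0 0 0 0.1 1"

```text
t: 7.9
eef_pos: [0.4934, -0.3748, 0.0441]
tool_rot: [0.001, 0.999, 0.049, 0.0]
wrist_force: [0.0, -0.1, -3.3]
width: 0.0377
```

```bash
python3 -c "
from h import *
plan((.493,-.3746,.044,.097),step=.03)
i,s,R,im=hold()
cv2.imwrite('pics/w5.png',im)
"
```

```text
t 7.9 at [ 0.4934 -0.3748  0.0441] yaw 0.099 w 0.0377 F [ 0.02 -0.06 -3.31]
[0.1, -0.0, 0.1, -0.03, -0.02, 0.01]
--
```

View pics/w5.png

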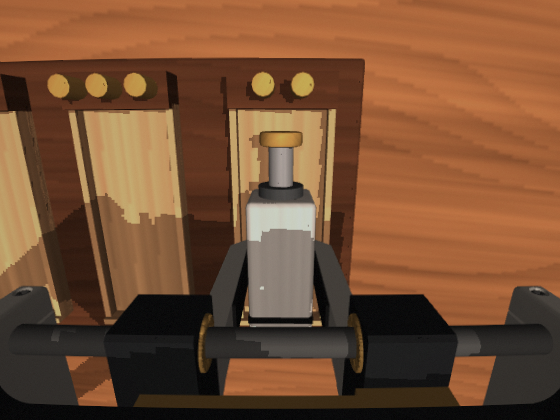

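play_rows --pt "0 0 0 0 0 0.2 1" --pt "0 0 0 0 0 0.1 -0.2" --pt "0 0 0 0 0 0 -0.2" --pt "0 0 0 0 0 0 -0.2"

```text
t: 8.35
eef_pos: [0.4965, -0.3778, 0.0459]
tool_rot: [0.004, 0.999, 0.049, 0.004]
wrist_force: [0.0, -0.8, 0.2]
width: 0.0555
```

```bash
python3 -c "
from h import *
plan((.493,-.3746,.13,.097),(.42,.36,.17,.534),step=.049)
"
```

```text
t 8.35 at [ 0.4965 -0.3778  0.0459] yaw 0.0985 w 0.0555 F [ 0.02 -0.8   0.17]
[0.3, -0.2, 0.0, -0.13, -0.14, -4.21]
[0.3, -0.2, 0.0, -0.14, -0.16, -4.2]
--
[-0.0, 0.0, -1.6, -0.01, -4.61, -0.25]
[-0.0, 0.0, -1.6, 0.12, -4.61, -0.25]
[-0.0, 0.0, -1.6, 0.24, -4.61, -0.25]
[-0.0, 0.0, -1.6, 0.37, -4.6, -0.25]
[-0.0, 0.0, -1.6, 0.49, -4.59, -0.25]
[-0.0, 0.0, -1.6, 0.62, -4.57, -0.25]
[-0.0, 0.0, -1.6, 0.74, -4.55, -0.25]
[-0.0, 0.0, -1.6, 0.87, -4.53, -0.25]
[-0.0, 0.0, -1.6, 0.99, -4.51, -0.25]
[-0.0, 0.0, -1.6, 1.11, -4.48, -0.25]
[-0.0, 0.0, -1.6, 1.24, -4.45, -0.25]
[-0.0, 0.0, -1.6, 1.36, -4.41, -0.25]
[-0.0, 0.0, -1.6, 1.48, -4.37, -0.25]
[-0.0, 0.0, -1.6, 1.6, -4.33, -0.25]
[-0.0, 0.0, -1.6, 1.71, -4.28, -0.25]
[-0.0, 0.0, -1.6, 1.83, -4.24, -0.25]
--
```

play_rows --pt "0.3 -0.2 0 0 0 -4.5 -0.5" --pt "0.3 -0.2 0 0 0 -4.5 -1" --pt "0 0 0 0 0 -4.5 -1"

```text
t: 8.65
eef_pos: [0.4918, -0.3734, 0.1758]
tool_rot: [-0.008, 0.999, 0.049, -0.006]
wrist_force: [0.3, -1.1, -0.1]
width: 0.077
```

```bash
python3 -c "
from h import *
i,s,R,im=hold()
cv2.imwrite('pics/w6.png',im)
plan((.42,.36,.18,.534),step=.049)
"
```

```text
t 8.7 at [ 0.4961 -0.3776  0.1863] yaw 0.0984 w 0.081 F [ 2.47 -1.95  4.5 ]
[-0.0, 0.0, -1.6, -0.02, -4.63, 0.05]
[-0.0, 0.0, -1.6, 0.11, -4.63, 0.05]
[-0.0, 0.0, -1.6, 0.23, -4.63, 0.05]
[-0.0, 0.0, -1.6, 0.36, -4.62, 0.05]
[-0.0, 0.0, -1.6, 0.48, -4.61, 0.05]
[-0.0, 0.0, -1.6, 0.61, -4.59, 0.05]
[-0.0, 0.0, -1.6, 0.73, -4.58, 0.05]
[-0.0, 0.0, -1.6, 0.86, -4.55, 0.05]
[-0.0, 0.0, -1.6, 0.98, -4.53, 0.05]
[-0.0, 0.0, -1.6, 1.1, -4.5, 0.04]
[-0.0, 0.0, -1.6, 1.23, -4.47, 0.04]
[-0.0, 0.0, -1.6, 1.35, -4.43, 0.04]
[-0.0, 0.0, -1.6, 1.47, -4.4, 0.04]
[-0.0, 0.0, -1.6, 1.59, -4.35, 0.04]
[-0.0, 0.0, -1.6, 1.7, -4.31, 0.04]
[-0.0, 0.0, -1.6, 1.82, -4.26, 0.04]
--
```

View pics/w6.png

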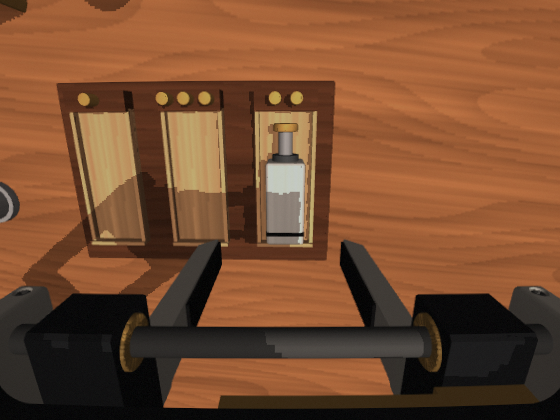

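```bash
python3 - <<'E'
from h import *
im=cv2.imread('pics/w6.png');i=camera_info('wrist')
print('barrel rear',onz(i,[(285,243)],.053),'front',onz(i,[(285,162)],.053),'btn',onz(i,[(286,124)],.034))
print('tray far/near floor',onz(i,[(258,112),(314,112),(257,243),(312,246)],.02).round(4).tolist())
E
```

```text
barrel rear [[ 0.45497806 -0.38643987  0.053     ]] front [[ 0.53932616 -0.37768468  0.053     ]] btn [[ 0.57478938 -0.37524829  0.034     ]]
tray far/near floor [[0.5838, -0.3454, 0.02], [0.5896, -0.4031, 0.02], [0.438, -0.3557, 0.02], [0.4407, -0.4201, 0.02]]
```

play_rows --pt "0 0 -1.6 0 -4.6 0 -1" --pt "0 0 -1.6 0.1 -4.6 0 -1" --pt "0 0 -1.6 0.2 -4.6 0 -1" --pt "0 0 -1.6 0.4 -4.6 0 -1" --pt "0 0 -1.6 0.5 -4.6 0 -1" --pt "0 0 -1.6 0.6 -4.6 0 -1" --pt "0 0 -1.6 0.7 -4.6 0 -1" --pt "0 0 -1.6 0.9 -4.5 0 -1"

```text
t: 9.5
eef_pos: [0.4632, -0.0091, 0.1931]
tool_rot: [0.009, 0.987, 0.158, 0.011]
wrist_force: [-0.1, 0.4, 0.2]
width: 0.0938
```

play_rows --pt "0 0 -1.6 1 -4.5 0 -1" --pt "0 0 -1.6 1.1 -4.5 0 -1" --pt "0 0 -1.6 1.2 -4.5 0 -1" --pt "0 0 -1.6 1.4 -4.4 0 -1" --pt "0 0 -1.6 1.5 -4.4 0 -1" --pt "0 0 -1.6 1.6 -4.3 0 -1" --pt "0 0 -1.6 1.7 -4.3 0 -1"

```text
t: 10.2
eef_pos: [0.4284, 0.3266, 0.1922]
tool_rot: [0.011, 0.966, 0.258, 0.018]
wrist_force: [1.3, -0.7, 0.9]
width: 0.094
```

```bash
python3 -c "
from h import *
plan((.42,.36,.18,.534),step=.049)
"
```

```text
t 10.2 at [0.4284 0.3266 0.1922] yaw 0.5215 w 0.094 F [ 1.31 -0.7   0.9 ]
[1.7, -1.6, -0.7, 0.9, -3.35, 1.15]
--
```

play_rows --pt "1.7 -1.6 -0.7 0.9 -3.4 1.2 -1" --pt "0 0 0 0 0 0 -1"

```text
t: 10.4
eef_pos: [0.4184, 0.3675, 0.1802]
tool_rot: [-0.002, 0.964, 0.267, 0.002]
wrist_force: [-0.4, -0.1, -0.6]
width: 0.0939
```

```bash
python3 -c "
from h import *
i,s,R,im=hold();cv2.imwrite('pics/w7.png',im)
try: barrel(im,i,(284,195))
except Exception as e: print(e)
plan((.42,.36,.18,.534),step=.049)
"
```

```text
blob [     0      0    560    420 229440] rect mm ((365.8437194824219, 340.4341735839844), (503.71270751953125, 779.3275146484375), 31.273513793945312) 
box [[-0.05169999971985817, 0.5426999926567078], [0.3528999984264374, -0.1234000027179718], [0.7833999991416931, 0.13809999823570251], [0.37880000472068787, 0.8041999936103821]]
t 10.45 at [0.4193 0.3663 0.1813] yaw 0.5403 w 0.094 F [ 1.21 -0.26  1.09]
[-0.1, -0.4, 0.4, -0.27, 0.58, 0.12]
--
```

View pics/w7.png

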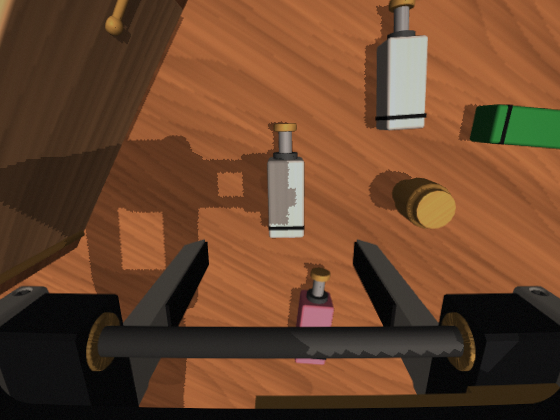

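```bash
python3 - <<'E'
from h import *
im=cv2.imread('pics/w7.png');i=camera_info('wrist')
c=onz(i,[(269,160),(302,159),(304,235),(271,236)],.038);print(c.round(4).tolist())
m=c.mean(0);a=(c[0]+c[1]-c[2]-c[3])/2;y=np.arctan2(a[1],a[0]);print(m,y,np.linalg.norm(a))
print('button',onz(i,[(285,127)],.019),'shelf',onz(i,[(85,240),(185,0)],0))
plan((m[0],m[1],.1,y),(m[0],m[1],.055,y),step=.042)
E
```

```text
[[0.4516, 0.3993, 0.038], [0.4696, 0.3714, 0.038], [0.4019, 0.3264, 0.038], [0.3826, 0.3563, 0.038]]
[0.42640199 0.36336121 0.038     ] 0.5721717228307175 0.08135443110187619
button [[0.48732911 0.40187074 0.019     ]] shelf [[0.24577893 0.54417183 0.        ]
 [0.54202967 0.55209085 0.        ]]
t 10.45 at [0.4193 0.3663 0.1813] yaw 0.5403 w 0.094 F [ 1.21 -0.26  1.09]
[-0.0, -0.2, -0.9, 0.2, 0.31, 4.06]
[-0.0, -0.2, -0.9, 0.21, 0.31, 4.06]
--
[0.0, -0.0, -0.0, -0.0, -0.0, 2.25]
[0.0, -0.0, -0.0, -0.0, -0.0, 2.25]
--
```

play_rows --pt "0 -0.2 -0.9 0.1 0.3 4 -1" --pt "0 -0.2 -0.9 0.1 0.3 4 -1" --pt "0 0 0 0 0 2.5 -0.6" --pt "0 0 0 0 0 1.5 -0.4"

```text
t: 10.85
eef_pos: [0.4321, 0.3616, 0.0653]
tool_rot: [-0.001, 0.96, 0.281, 0.008]
wrist_force: [0.1, -0.6, 0.4]
width: 0.0813
```

```bash
python3 -c "
from h import *
plan((.4255,.363,.029,.57),step=.042)
"
```

```text
t 10.85 at [0.4321 0.3616 0.0653] yaw 0.5706 w 0.0813 F [ 0.05 -0.57  0.38]
[0.2, -0.9, 0.0, -0.54, -0.49, 3.62]
--
```

play_rows --pt "0.2 -0.9 0 -0.5 -0.5 3 -0.4" --pt "0 0 0 0 0 0.4 -0.4"

```text
t: 11.05
eef_pos: [0.4262, 0.3596, 0.0297]
tool_rot: [0.001, 0.96, 0.28, -0.0]
wrist_force: [-0.1, -0.1, -0.7]
width: 0.0668
```

```bash
python3 -c "
from h import *
plan((.4255,.363,.029,.57),step=.042)
"
```

```text
t 11.05 at [0.4262 0.3596 0.0297] yaw 0.5669 w 0.0668 F [-0.14 -0.14 -0.67]
[0.1, 0.1, -0.2, 0.13, -0.33, 0.07]
--
```

play_rows --pt "0.1 0.1 -0.2 0.1 -0.3 0.1 1" --pt "0 0 0 0 0 0.1 1" --pt "0 0 0 0 0 0.1 1"

```text
t: 11.35
eef_pos: [0.4287, 0.362, 0.0301]
tool_rot: [-0.001, 0.96, 0.28, 0.003]
wrist_force: [-1.0, 0.1, -0.9]
width: 0.0452
```

```bash
python3 -c "
from h import *
plan((.4255,.363,.029,.57),step=.042)
"
```

```text
t 11.35 at [0.4287 0.362  0.0301] yaw 0.5677 w 0.0452 F [-0.96  0.11 -0.92]
[0.0, -0.4, -0.1, -0.21, -0.25, 0.11]
--
```

play_rows --pt "0 -0.4 0 -0.2 -0.2 0.1 1" --pt "0 0 0 0 0 0.1 1" --pt "0 0 0 0 0 0 1"

```text
t: 11.65
eef_pos: [0.4267, 0.3634, 0.0306]
tool_rot: [-0.0, 0.96, 0.28, 0.001]
wrist_force: [-0.9, -0.1, -2.5]
width: 0.0376
```

```bash
python3 -c "
from h import *
plan((.4255,.363,.075,.57),(.44,.28,.12,.4),(.56,-.007,.08,-.277),step=.046)
"
```

```text
t 11.65 at [0.4267 0.3634 0.0306] yaw 0.5679 w 0.0376 F [-0.85 -0.14 -2.48]
[0.0, -0.1, -0.1, -0.11, -0.03, -4.44]
--
[0.0, -0.0, 3.2, -1.09, 2.59, -1.5]
[0.0, -0.0, 3.2, -0.94, 2.65, -1.5]
[0.0, -0.0, 3.2, -0.79, 2.7, -1.5]
--
[-0.0, 0.0, 5.5, -0.02, 4.44, 0.57]
[-0.0, 0.0, 5.5, 0.41, 4.42, 0.57]
[-0.0, 0.0, 5.5, 0.84, 4.36, 0.57]
[-0.0, 0.0, 5.5, 1.25, 4.26, 0.57]
[-0.0, -0.0, 5.5, 1.66, 4.12, 0.57]
[0.0, -0.0, 5.5, 2.05, 3.94, 0.57]
[0.0, -0.0, 5.5, 2.42, 3.73, 0.57]
--
```

play_rows --pt "0 -0.1 0 0 0 -4.4 1" --pt "0 0 0 0 0 -4.4 1" --pt "0 0 3 -1.1 2.6 -2.5 1" --pt "0 0 3 -0.9 2.6 -1 1" --pt "0 0 3 -0.8 2.7 0 1" --pt "0 0 5.5 0 4.4 0 1" --pt "0 0 5.5 0.4 4.4 0 1" --pt "0 0 5.5 0.8 4.4 0 1"

```text
t: 12.45
eef_pos: [0.492, 0.1562, 0.1563]
tool_rot: [0.001, 0.998, 0.06, 0.0]
wrist_force: [0.7, -0.4, -3.1]
width: 0.0376
```

```bash
python3 -c "
from h import *
plan((.555,-.007,.075,-.277),step=.046)
"
```

```text
t 12.45 at [0.492  0.1562 0.1563] yaw 0.1194 w 0.0376 F [ 0.75 -0.39 -3.1 ]
[0.0, -0.0, 4.5, 0.86, 3.39, 1.64]
[0.0, -0.0, 4.5, 1.13, 3.31, 1.63]
[0.0, -0.0, 4.5, 1.39, 3.21, 1.63]
[0.0, -0.0, 4.5, 1.64, 3.09, 1.63]
[0.0, -0.0, 4.5, 1.88, 2.95, 1.63]
--
```

play_rows --pt "0 0 4.5 0.9 3.4 1.6 1" --pt "0 0 4.5 1.1 3.3 1.6 1" --pt "0 0 4.5 1.4 3.2 1.6 1" --pt "0 0 4.5 1.6 3.1 1.6 1" --pt "0 0 4.5 1.9 2.5 1.2 1" --pt "0 0 0 0 0 0 1"

```text
t: 13.05
eef_pos: [0.5597, -0.0153, 0.0785]
tool_rot: [0.002, 0.989, -0.148, 0.004]
wrist_force: [0.0, 0.4, -2.4]
width: 0.0374
```

```bash
python3 -c "
from h import *
gap();plan((.578,-.0121,.072,-.274),step=.046)
"
```

```text
gap mm 33.3 Fn 0.1 lat -8.1
t 13.05 at [ 0.5597 -0.0153  0.0785] yaw -0.2969 w 0.0374 F [ 0.01  0.41 -2.43]
[0.1, -0.5, -1.3, 1.65, -0.85, 0.66]
--
```

play_rows --pt "0.1 -0.5 -1.3 1.7 -0.8 0.6 1" --pt "0 0 0 0.6 0 0 1"

```text
t: 13.25
eef_pos: [0.5825, -0.0148, 0.0708]
tool_rot: [0.0, 0.991, -0.137, -0.003]
wrist_force: [-0.9, -0.3, -1.6]
width: 0.0377
```

```bash
python3 -c "
from h import *
gap();plan((.595,-.017,.072,-.274),step=.046)
"
```

```text
gap mm 11.5 Fn 0.79 lat -1.3
t 13.25 at [ 0.5825 -0.0148  0.0708] yaw -0.275 w 0.0377 F [-0.92 -0.34 -1.61]
[0.1, 0.3, -0.1, 1.26, -0.12, -0.13]
--
```

play_rows --pt "0 0.3 0 1 -0.1 -0.1 1"

```text
t: 13.35
eef_pos: [0.5916, -0.016, 0.0711]
tool_rot: [0.001, 0.991, -0.137, -0.001]
wrist_force: [-0.1, 0.6, -3.0]
width: 0.0378
```

```bash
python3 -c "
from h import *
gap()"
```

```text
gap mm 2.5 Fn 0.23 lat 0.0
```

play_rows --pt "0 0.1 0 0.5 0 0 1"

```text
t: 13.45
eef_pos: [0.5973, -0.017, 0.0716]
tool_rot: [0.001, 0.991, -0.136, 0.0]
wrist_force: [0.6, -0.4, -2.9]
width: 0.0376
```

```bash
python3 -c "
from h import *
gap()"
```

```text
gap mm -3.3 Fn -0.69 lat 0.6
```

play_rows --pt "0 0.1 0 0.5 0 0 1"

```text
t: 13.55
eef_pos: [0.6018, -0.0179, 0.0717]
tool_rot: [0.001, 0.991, -0.136, 0.001]
wrist_force: [-1.3, 0.2, -2.5]
width: 0.0374
```

```bash
python3 -c "
from h import *
gap()"
```

```text
gap mm -7.9 Fn 1.3 lat 1.0
```

play_rows --pt "0 0.1 0 0.5 0 0 1"

```text
t: 13.65
eef_pos: [0.6058, -0.0189, 0.0716]
tool_rot: [0.001, 0.991, -0.136, 0.001]
wrist_force: [-1.2, -0.8, -2.0]
width: 0.0376
```

```bash
python3 -c "
from h import *
gap();camera('top');gap();plan((.595,-.017,.072,-.274))"
```

```text
gap mm -12.0 Fn 0.93 lat 1.1
gap mm -12.7 Fn 2.02 lat 1.0
t 13.7 at [ 0.6065 -0.0191  0.0717] yaw -0.2724 w 0.0377 F [-2.02  0.29 -2.42]
[0.1, -0.1, 0.1, -1.16, 0.1, -0.03]
--
```

Much softer. I'll press a little deeper to make sure of the travel.

play_rows --pt "0 0 0 0.4 0 0 1"

```text
t: 13.8
eef_pos: [0.6091, -0.0198, 0.0714]
tool_rot: [0.001, 0.991, -0.136, -0.0]
wrist_force: [-4.0, 0.8, -0.4]
width: 0.0378
```

```bash
python3 -c "
from h import *
gap();i,s,R,im=hold();gap();cv2.imwrite('pics/w8.png',im[60:300,150:420].repeat(2,0).repeat(2,1))"
```

```text
gap mm -15.4 Fn 4.06 lat 1.2
gap mm -16.3 Fn 3.75 lat 1.1
```

View pics/w8.png

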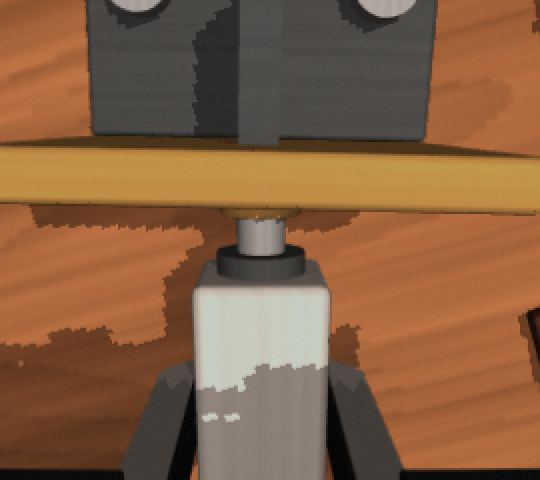

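Fits 0.32 N/mm over about 12 mm of travel, so this is the soft one and it goes in the one-pin tray.

play_rows --pt "0 0 0 -2 0 0 1" --pt "0 0 0 -2.5 0 -2 1"

```text
t: 14.05
eef_pos: [0.5671, -0.0083, 0.0896]
tool_rot: [0.001, 0.991, -0.136, 0.0]
wrist_force: [-0.4, -0.5, -2.0]
width: 0.0377
```

```bash
python3 -c "
from h import *
plan((.55,-.1,.13,-.1),(.475,-.1866,.1,.097),step=.045)"
```

```text
t 14.05 at [ 0.5671 -0.0083  0.0896] yaw -0.2732 w 0.0377 F [-0.45 -0.46 -2.03]
[0.0, -0.0, -3.3, 0.28, 3.1, -1.34]
[0.0, -0.0, -3.3, 0.1, 3.11, -1.34]
[0.0, -0.0, -3.3, -0.08, 3.11, -1.35]
--
[0.0, 0.0, -3.8, -2.2, 3.12, 1.0]
[0.0, 0.0, -3.8, -2.4, 2.97, 1.0]
[0.0, 0.0, -3.8, -2.59, 2.81, 1.0]
--
```

play_rows --pt "0 0 -3.3 0.3 3.1 -1.5 1" --pt "0 0 -3.3 0.1 3.1 -1.5 1" --pt "0 0 -3.3 -0.1 3.1 -1.5 1" --pt "0 0 -3.8 -2.2 3.1 1 1" --pt "0 0 -3.8 -2.4 3 1 1" --pt "0 0 -3.8 -2.4 2.4 0.8 1" --pt "0 0 0 0 0 0 1"

```text
t: 14.75
eef_pos: [0.4833, -0.1908, 0.1151]
tool_rot: [0.007, 0.998, 0.061, 0.012]
wrist_force: [-0.4, 0.6, -3.0]
width: 0.0378
```

```bash
python3 -c "
from h import *
plan((.475,-.1866,.07,.097),step=.045)"
```

```text
t 14.75 at [ 0.4833 -0.1908  0.1151] yaw 0.1213 w 0.0378 F [-0.35  0.58 -3.03]
[0.4, -0.7, 0.7, -0.44, -0.29, 2.24]
[0.4, -0.7, 0.7, -0.42, -0.27, 2.25]
--
```

play_rows --pt "0.4 -0.7 0.7 -0.4 -0.3 2.2 1" --pt "0.4 -0.7 0.7 -0.4 -0.3 2 1" --pt "0 0 0 0 0 0.3 1"

```text
t: 15.05
eef_pos: [0.4798, -0.1891, 0.0725]
tool_rot: [0.003, 0.999, 0.046, 0.005]
wrist_force: [-0.8, 0.7, -2.6]
width: 0.0377
```

```bash
python3 -c "
from h import *
i,s,R,im=hold();cv2.imwrite('pics/w9.png',im)
plan((.475,-.1866,.048,.097),step=.045)"
```

```text
t 15.1 at [ 0.4804 -0.1894  0.0732] yaw 0.0916 w 0.0378 F [-0.17  0.01 -2.93]
[0.5, -0.6, -0.3, -0.54, -0.35, 2.51]
--
```

View pics/w9.png

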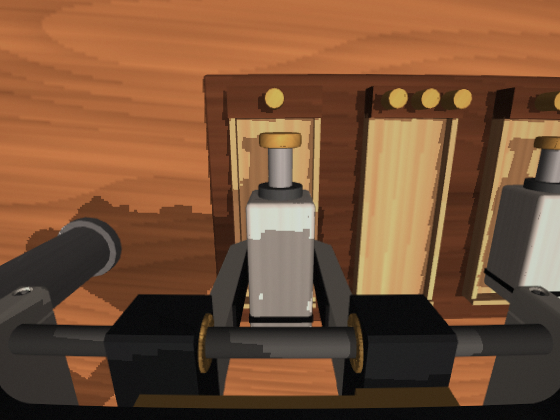

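play_rows --pt "0.5 -0.6 -0.3 -0.5 -0.3 2.2 1" --pt "0 0 0 0 0 0.2 1"

```text
t: 15.3
eef_pos: [0.4787, -0.1877, 0.0513]
tool_rot: [0.001, 0.999, 0.049, 0.003]
wrist_force: [-0.3, 0.5, -2.7]
width: 0.0377
```

```bash
python3 -c "
from h import *
plan((.475,-.1866,.046,.097),step=.045)"
```

```text
t 15.3 at [ 0.4787 -0.1877  0.0513] yaw 0.0983 w 0.0377 F [-0.3   0.54 -2.73]
[0.2, -0.3, 0.1, -0.36, -0.15, 0.53]
--
```

play_rows --pt "0.2 -0.3 0 -0.4 -0.1 0.5 1" --pt "0 -0.1 0 -0.1 0 0.2 1"

```text
t: 15.5
eef_pos: [0.4764, -0.1881, 0.0465]
tool_rot: [0.001, 0.999, 0.05, 0.002]
wrist_force: [-0.1, 0.3, -3.5]
width: 0.0374
```

```bash
python3 -c "
from h import *
plan((.475,-.1866,.045,.097),step=.045)
i,s,R,im=hold();cv2.imwrite('pics/w10.png',im)"
```

```text
t 15.5 at [ 0.4764 -0.1881  0.0465] yaw 0.0993 w 0.0374 F [-0.14  0.31 -3.49]
[0.1, -0.2, 0.1, -0.13, -0.16, 0.15]
--
```

View pics/w10.png

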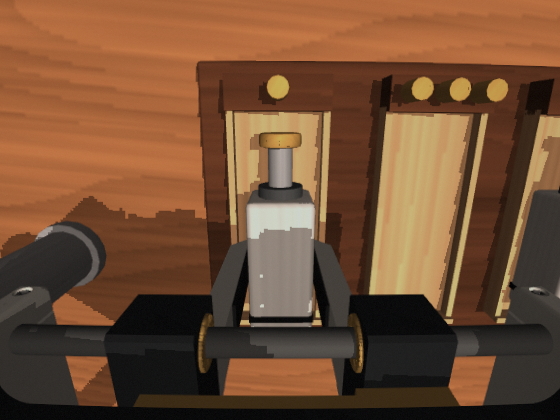

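Centred in the one-pin tray. I'll lower the last 1–2 mm and release.

play_rows --pt "0.1 -0.2 0 -0.1 -0.1 0.3 1" --pt "0 0 0 0 0 0.1 -0.2" --pt "0 0 0 0 0 0 -0.2" --pt "0 0 0 0 0 0 -0.2"

```text
t: 15.95
eef_pos: [0.48, -0.1899, 0.0471]
tool_rot: [0.004, 0.999, 0.05, 0.005]
wrist_force: [-0.2, -0.1, -0.6]
width: 0.0555
```

play_rows --pt "0.3 -0.2 0 0 0 -4.5 -0.5" --pt "0.3 -0.2 0 0 0 -4.5 -1" --pt "0 0 0 0 0 -4.5 -1"

```text
t: 16.25
eef_pos: [0.4738, -0.1865, 0.1779]
tool_rot: [-0.007, 0.999, 0.049, -0.007]
wrist_force: [0.4, -0.1, -1.0]
width: 0.077
```

```bash
python3 -c "
from h import *
i,s,R,im=hold();cv2.imwrite('pics/w11.png',im)
plan((.54,.2,.19,.4),(.575,.322,.18,.603),step=.048)"
```

```text
t 16.3 at [ 0.4791 -0.1895  0.1872] yaw 0.0991 w 0.081 F [ 3.08 -1.31  4.08]
[-0.0, -0.0, -1.9, 1.1, -4.24, -0.01]
[-0.0, -0.0, -1.9, 1.24, -4.2, -0.01]
[-0.0, -0.0, -1.9, 1.38, -4.16, -0.02]
[-0.0, -0.0, -1.9, 1.52, -4.11, -0.02]
[-0.0, -0.0, -1.9, 1.66, -4.06, -0.02]
[-0.0, -0.0, -1.9, 1.79, -4.0, -0.02]
[-0.0, -0.0, -1.9, 1.92, -3.94, -0.02]
[-0.0, -0.0, -1.9, 2.05, -3.87, -0.03]
[-0.0, -0.0, -1.9, 2.18, -3.8, -0.03]
--
[0.0, -0.0, -3.9, 2.66, -3.29, 0.33]
[-0.0, -0.0, -3.9, 2.87, -3.1, 0.33]
[-0.0, 0.0, -3.9, 3.08, -2.9, 0.33]
--
```

View pics/w11.png

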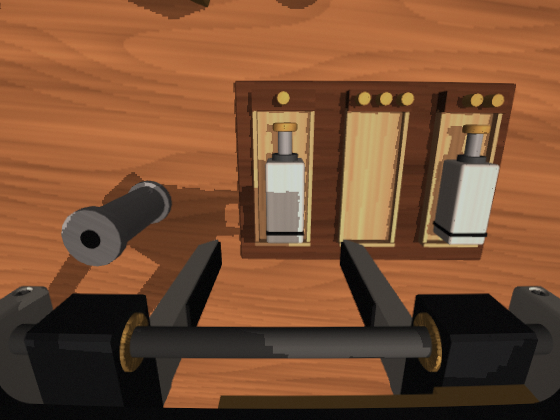

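Both placed units lie in their trays: one-pin at (284,195) and two-pin at (467,195). Next is the last plunger.

play_rows --pt "0 0 -1.9 1.1 -4.2 0 -1" --pt "0 0 -1.9 1.2 -4.2 0 -1" --pt "0 0 -1.9 1.4 -4.2 0 -1" --pt "0 0 -1.9 1.5 -4.1 0 -1" --pt "0 0 -1.9 1.7 -4.1 0 -1" --pt "0 0 -1.9 1.8 -4 0 -1" --pt "0 0 -1.9 1.9 -3.9 0 -1" --pt "0 0 -1.9 2.1 -3.9 0 -1"

```text
t: 17.1
eef_pos: [0.542, 0.1611, 0.1961]
tool_rot: [0.004, 0.984, 0.18, 0.011]
wrist_force: [-0.2, 0.1, 0.9]
width: 0.0944
```

```bash
python3 -c "
from h import *
plan((.575,.322,.18,.603),step=.048)"
```

```text
t 17.1 at [0.542  0.1611 0.1961] yaw 0.3616 w 0.0944 F [-0.24  0.07  0.87]
[0.2, -0.3, -3.5, 2.19, -3.48, 0.41]
[0.2, -0.3, -3.5, 2.39, -3.34, 0.41]
[0.2, -0.3, -3.5, 2.59, -3.18, 0.41]
[0.2, -0.3, -3.5, 2.78, -3.02, 0.41]
--
```

play_rows --pt "0.2 -0.3 -3.5 2.2 -3.5 0.4 -1" --pt "0.2 -0.3 -3.5 2.4 -3.3 0.4 -1" --pt "0.2 -0.3 -3.5 2.6 -3.2 0.4 -1" --pt "0.2 -0.3 -3.5 2.2 -2.6 0.4 -1" --pt "0 0 0 0 0 0 -1"

```text
t: 17.6
eef_pos: [0.5725, 0.3286, 0.1797]
tool_rot: [-0.001, 0.952, 0.307, 0.001]
wrist_force: [-0.1, 0.2, -0.3]
width: 0.094
```

```bash
python3 -c "
from h import *
plan((.575,.322,.18,.603),step=.048)
i,s,R,im=hold();cv2.imwrite('pics/w12.png',im)"
```

```text
t 17.6 at [0.5725 0.3286 0.1797] yaw 0.6233 w 0.094 F [-0.15  0.24 -0.33]
[-0.0, -0.1, 1.2, -0.18, 0.68, -0.03]
--
```

View pics/w12.png

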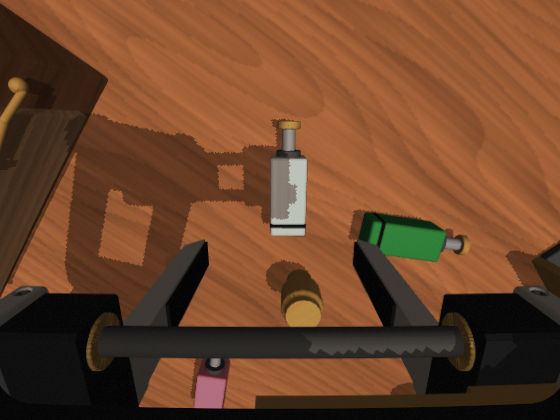

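```bash
python3 - <<'E'
from h import *
i=camera_info('wrist')
c=onz(i,[(271,158.5),(305,157.5),(306,234),(271,235)],.038)
m=c.mean(0);a=(c[0]+c[1]-c[2]-c[3])/2;y=np.arctan2(a[1],a[0]);print(m,y,np.linalg.norm(a))
b=onz(i,[(289,125)],.019)[0];print('button',b,np.arctan2(b[1]-m[1],b[0]-m[0]))
plan((m[0],m[1],.1,y),(m[0],m[1],.06,y),step=.042)
E
```

```text
[0.58157241 0.32335925 0.038     ] 0.6356495412502778 0.08139659825708866
button [0.6407852  0.36491164 0.019     ] 0.6118974264519845
t 17.65 at [0.5724 0.3267 0.1799] yaw 0.6213 w 0.094 F [0.25 0.15 0.12]
[0.0, -0.0, -0.4, 0.27, 0.4, 3.99]
[0.0, -0.0, -0.4, 0.27, 0.4, 3.99]
--
[-0.0, 0.0, -0.0, 0.0, 0.0, 4.0]
--
```

play_rows --pt "0 0 0 0.2 0.4 4 -1" --pt "0 0 0 0.2 0.4 4 -0.8" --pt "0 0 0 0 0 2.5 -0.6" --pt "0 0 0 0 0 1.5 -0.4"

```text
t: 18.05
eef_pos: [0.5857, 0.3203, 0.0624]
tool_rot: [0.001, 0.953, 0.304, 0.007]
wrist_force: [-0.2, 0.0, -0.2]
width: 0.0735
```

```bash
python3 -c "
from h import *
plan((.581,.323,.03,.625),step=.045)"
```

```text
t 18.05 at [0.5857 0.3203 0.0624] yaw 0.6171 w 0.0735 F [-0.15  0.03 -0.22]
[0.3, -0.7, -0.5, -0.27, -0.51, 3.24]
--
```

play_rows --pt "0.3 -0.7 -0.5 -0.3 -0.5 2.8 -0.4" --pt "0 0 0 0 0 0.3 -0.4"

```text
t: 18.25
eef_pos: [0.5797, 0.3196, 0.029]
tool_rot: [0.001, 0.952, 0.306, -0.002]
wrist_force: [-0.3, -0.4, -0.2]
width: 0.0658
```

```bash
python3 -c "
from h import *
plan((.581,.323,.03,.625),step=.045)"
```

```text
t 18.25 at [0.5797 0.3196 0.029 ] yaw 0.6226 w 0.0658 F [-0.27 -0.36 -0.22]
[0.0, 0.2, -0.1, 0.31, -0.2, -0.1]
--
```

play_rows --pt "0 0.2 0 0.2 -0.2 0 1" --pt "0 0 0 0 0 0.1 1" --pt "0 0 0 0 0 0 1"

```text
t: 18.55
eef_pos: [0.583, 0.322, 0.0318]
tool_rot: [0.0, 0.952, 0.305, 0.003]
wrist_force: [-1.9, 0.2, 0.5]
width: 0.0456
```

```bash
python3 -c "
from h import *
plan((.581,.323,.03,.625),step=.045)"
```

```text
t 18.55 at [0.583  0.322  0.0318] yaw 0.6202 w 0.0456 F [-1.9   0.23  0.52]
[0.1, -0.3, -0.3, -0.11, -0.2, 0.18]
--
```

play_rows --pt "0.1 -0.3 0 -0.1 -0.2 0.2 1" --pt "0 0 0 0 0 0.1 1" --pt "0 0 0 0 0 0 1" --pt "0 0 0 0 0 0 1"

```text
t: 18.95
eef_pos: [0.5824, 0.324, 0.0319]
tool_rot: [0.0, 0.952, 0.305, 0.002]
wrist_force: [1.0, -0.3, -1.9]
width: 0.038
```

```bash
python3 -c "
from h import *
plan((.581,.323,.12,.625),(.55,-.005,.12,-.277),step=.045)"
```

```text
t 18.95 at [0.5824 0.324  0.0319] yaw 0.6205 w 0.038 F [ 0.99 -0.29 -1.92]
[0.0, -0.1, -0.1, -0.07, 0.01, -4.41]
[0.0, -0.1, -0.1, -0.08, 0.0, -4.41]
--
[0.0, 0.0, 6.5, -2.71, 3.1, 0.0]
[0.0, 0.0, 6.5, -2.35, 3.38, 0.0]
[0.0, 0.0, 6.5, -1.95, 3.63, 0.0]
[0.0, 0.0, 6.5, -1.53, 3.82, -0.0]
[0.0, 0.0, 6.5, -1.09, 3.97, -0.0]
[0.0, 0.0, 6.5, -0.64, 4.07, -0.0]
[-0.0, 0.0, 6.5, -0.18, 4.11, -0.0]
[-0.0, 0.0, 6.5, 0.29, 4.11, -0.0]
--
```

play_rows --pt "0 -0.1 0 0 0 -4.4 1" --pt "0 0 0 0 0 -4.4 1" --pt "0 0 6.5 -2.7 3.1 -2.5 1" --pt "0 0 6.5 -2.3 3.4 0 1" --pt "0 0 6.5 -2 3.6 0 1" --pt "0 0 6.5 -1.5 3.8 0 1" --pt "0 0 6.5 -1.1 4 0 1" --squeeze 48

```text
t: 19.65
eef_pos: [0.5588, 0.1178, 0.1457]
tool_rot: [0.001, 1.0, 0.021, 0.0]
wrist_force: [0.8, -0.1, -3.2]
width: 0.0381
```

```bash
python3 -c "
from h import *
plan((.55,-.005,.08,-.274),step=.045)"
```

```text
t 19.65 at [0.5588 0.1178 0.1457] yaw 0.0417 w 0.0381 F [ 0.75 -0.08 -3.17]
[0.0, -0.0, 4.5, -0.35, 3.05, 1.65]
[0.0, -0.0, 4.5, -0.11, 3.07, 1.65]
[0.0, -0.0, 4.5, 0.14, 3.07, 1.65]
[0.0, -0.0, 4.5, 0.38, 3.05, 1.64]
--
```

play_rows --pt "0 0 4.5 -0.4 3 1.6 1" --pt "0 0 4.5 -0.1 3 1.6 1" --pt "0 0 4.5 0.1 3 1.6 1" --pt "0 0 4.3 0.4 2.5 1.3 1" --pt "0 0 0 0 0 0 1"

```text
t: 20.15
eef_pos: [0.5482, -0.0073, 0.083]
tool_rot: [0.002, 0.99, -0.144, 0.001]
wrist_force: [-0.1, 0.1, -2.5]
width: 0.0377
```

```bash
python3 -c "
from h import *
gap();plan((.578,-.0121,.074,-.274),step=.045)"
```

```text
gap mm 46.6 Fn 0.14 lat -3.5
t 20.15 at [ 0.5482 -0.0073  0.083 ] yaw -0.2899 w 0.0377 F [-0.11  0.14 -2.47]
[0.2, -0.2, -0.9, 2.99, -0.39, 0.91]
--
```

play_rows --pt "0.2 -0.2 -0.9 3 -0.4 0.9 1" --pt "0 0 0 0.5 0 0 1"

```text
t: 20.35
eef_pos: [0.5814, -0.0132, 0.0725]
tool_rot: [-0.001, 0.991, -0.137, -0.002]
wrist_force: [0.8, 0.4, -2.5]
width: 0.0378
```

```bash
python3 -c "
from h import *
gap();plan((.595,-.0165,.074,-.274),step=.045)"
```

```text
gap mm 13.0 Fn -0.66 lat -0.1
t 20.35 at [ 0.5814 -0.0132  0.0725] yaw -0.2742 w 0.0378 F [ 0.81  0.44 -2.54]
[-0.1, 0.3, -0.0, 1.39, -0.05, -0.16]
--
```

play_rows --pt "0 0.3 0 1.1 0 -0.1 1"

```text
t: 20.45
eef_pos: [0.5913, -0.0154, 0.0727]
tool_rot: [-0.001, 0.991, -0.136, -0.001]
wrist_force: [-0.6, 0.9, -3.2]
width: 0.0376
```

play_rows --pt "0 0.1 0 0.5 0 0 1"

```text
t: 20.55
eef_pos: [0.5972, -0.0165, 0.0733]
tool_rot: [-0.001, 0.991, -0.136, 0.001]
wrist_force: [-1.2, -0.7, -0.8]
width: 0.0376
```

```bash
python3 -c "
from h import *
gap()"
```

```text
gap mm -3.0 Fn 1.01 lat 1.0
```

play_rows --pt "0 0.1 0 0.5 0 0 1"

```text
t: 20.65
eef_pos: [0.6004, -0.0172, 0.0732]
tool_rot: [-0.0, 0.991, -0.135, -0.001]
wrist_force: [-6.9, 0.7, -0.6]
width: 0.0377
```

```bash
python3 -c "
from h import *
gap()"
```

```text
gap mm -6.3 Fn 6.85 lat 1.3
```

play_rows --pt "0 0.3 0 0.6 0 0 1"

```text
t: 20.75
eef_pos: [0.6028, -0.0177, 0.0725]
tool_rot: [-0.0, 0.991, -0.135, -0.002]
wrist_force: [-10.1, 1.2, 0.8]
width: 0.0378
```

```bash
python3 -c "
from h import *
gap();plan((.595,-.0165,.074,-.274),step=.045)"
```

```text
gap mm -8.8 Fn 10.04 lat 1.4
t 20.75 at [ 0.6028 -0.0177  0.0725] yaw -0.2711 w 0.0378 F [-10.11   1.15   0.79]
[0.0, 0.3, 0.2, -0.79, 0.1, -0.14]
--
```

play_rows --pt "0 0.4 0 0.8 0 -0.1 1" --pt "0 0.4 0 0.8 0 -0.1 1"

```text
t: 20.95
eef_pos: [0.6064, -0.0183, 0.0715]
tool_rot: [-0.0, 0.991, -0.134, -0.01]
wrist_force: [-14.8, 2.5, 3.4]
width: 0.0378
```

```bash
python3 -c "
from h import *
gap();i,s,R,im=hold();gap();cv2.imwrite('pics/w13.png',im[60:300,150:420].repeat(2,0).repeat(2,1))"
```

```text
gap mm -12.4 Fn 14.91 lat 1.9
gap mm -12.5 Fn 14.31 lat 1.9
```

View pics/w13.png

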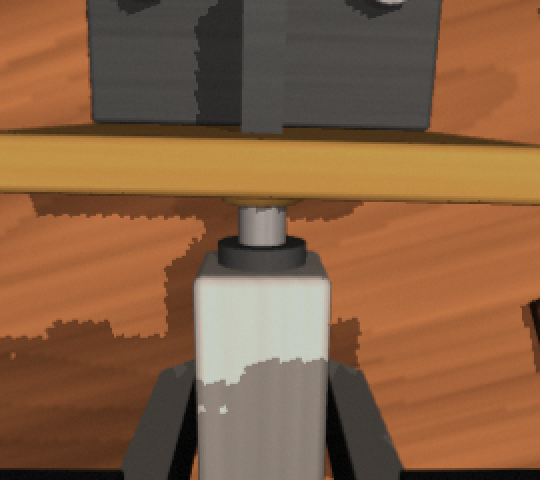

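Slope about 1.4 N/mm and roughly 10.5 mm of travel, so this is the stiff one and it goes in the three-pin tray.

play_rows --pt "0 0.5 0 -2 0 0 1" --pt "0 0 0 -2.5 0 -2 1" --pt "0 0 -3.3 -0.2 2 -3 1"

```text
t: 21.3
eef_pos: [0.5487, -0.0204, 0.1173]
tool_rot: [-0.001, 0.995, -0.103, -0.014]
wrist_force: [0.5, -1.3, -2.4]
width: 0.038
```

```bash
python3 -c "
from h import *
plan((.53,-.15,.15,0),(.482,-.281,.13,.097),step=.045)"
```

```text
t 21.3 at [ 0.5487 -0.0204  0.1173] yaw -0.2061 w 0.038 F [ 0.49 -1.3  -2.45]
[-0.0, 0.5, -3.9, 0.24, 4.36, -1.09]
[-0.0, 0.5, -3.9, -0.04, 4.36, -1.09]
[-0.0, 0.5, -3.9, -0.33, 4.35, -1.09]
--
[0.0, -0.0, -1.4, -1.2, 3.28, 0.5]
[-0.0, -0.0, -1.4, -1.28, 3.24, 0.5]
[-0.0, -0.0, -1.4, -1.36, 3.21, 0.5]
[-0.0, -0.0, -1.4, -1.43, 3.18, 0.5]
--
```

play_rows --pt "0 0.5 -3.9 0.2 4.4 -1.1 1" --pt "0 0.5 -3.9 0 4.4 -1.1 1" --pt "0 0.5 -3.9 -0.3 4.3 -1.1 1" --pt "0 0 -1.4 -1.2 3.3 0.5 1" --pt "0 0 -1.4 -1.3 3.2 0.5 1" --pt "0 0 -1.4 -1.4 3.2 0.5 1" --pt "0 0 -1.2 -1.2 2.4 0.5 1" --pt "0 0 0 0 0 0 1"

```text
t: 22.1
eef_pos: [0.4913, -0.2836, 0.1437]
tool_rot: [0.006, 0.998, 0.058, 0.013]
wrist_force: [0.1, 0.5, -3.4]
width: 0.0375
```

```bash
python3 -c "
from h import *
i,s,R,im=hold();cv2.imwrite('pics/w14.png',im)
plan((.482,-.2805,.075,.097),step=.035)"
```

```text
t 22.15 at [ 0.492  -0.2823  0.144 ] yaw 0.1168 w 0.0377 F [ 0.87 -0.25 -2.45]
[0.4, -0.8, 0.6, -0.58, -0.19, 3.44]
[0.4, -0.8, 0.6, -0.54, -0.17, 3.44]
--
```

View pics/w14.png

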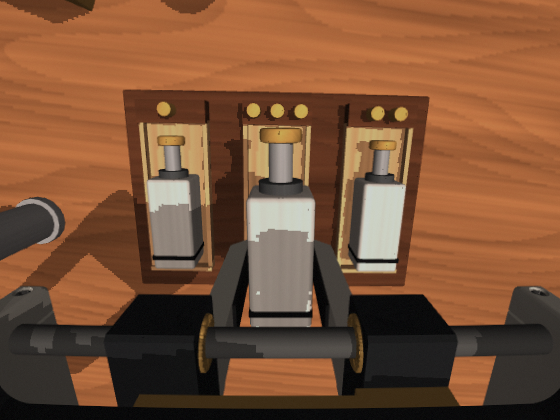

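play_rows --pt "0.4 -0.8 0.6 -0.6 -0.2 3.4 1" --pt "0.4 -0.8 0.6 -0.5 -0.2 3.2 1" --pt "0 0 0 0 0 0.3 1"

```text
t: 22.45
eef_pos: [0.4861, -0.2793, 0.0775]
tool_rot: [0.002, 0.999, 0.048, 0.003]
wrist_force: [-0.3, 0.3, -3.2]
width: 0.038
```

```bash
python3 -c "
from h import *
plan((.482,-.2805,.051,.097),step=.045)"
```

```text
t 22.45 at [ 0.4861 -0.2793  0.0775] yaw 0.0966 w 0.038 F [-0.29  0.25 -3.23]
[0.2, -0.4, -0.0, -0.44, 0.07, 2.64]
--
```

play_rows --pt "0.2 -0.4 0 -0.4 0.1 2.4 1" --pt "0 0 0 -0.1 0 0.2 1"

```text
t: 22.65
eef_pos: [0.4836, -0.2792, 0.0528]
tool_rot: [0.001, 0.999, 0.05, 0.001]
wrist_force: [-0.0, -0.0, -3.5]
width: 0.0374
```

```bash
python3 -c "
from h import *
plan((.482,-.2805,.047,.097),step=.045)
i,s,R,im=hold();cv2.imwrite('pics/w15.png',im)"
```

```text
t 22.65 at [ 0.4836 -0.2792  0.0528] yaw 0.0999 w 0.0374 F [-0.02 -0.03 -3.46]
[0.1, -0.1, 0.2, -0.17, 0.11, 0.58]
--
```

View pics/w15.png

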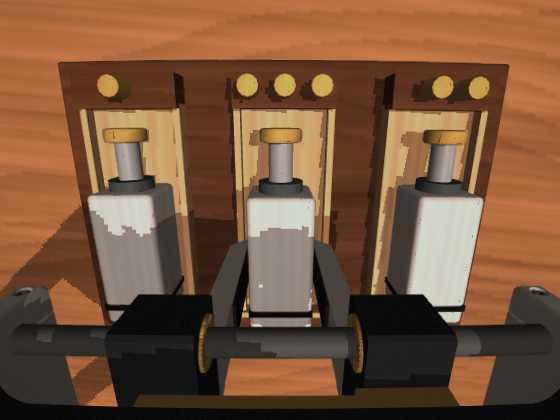

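play_rows --pt "0.1 -0.1 0.2 0 0.1 0.5 1" --pt "0 0 0 0 0 0.1 1"

```text
t: 22.9
eef_pos: [0.4887, -0.2825, 0.0524]
tool_rot: [0.003, 0.999, 0.049, 0.005]
wrist_force: [-0.9, 1.0, -2.8]
width: 0.0373
```

```bash
python3 -c "
from h import *
plan((.482,-.2805,.047,.097),step=.045)"
```

```text
t 22.9 at [ 0.4887 -0.2825  0.0524] yaw 0.0977 w 0.0373 F [-0.88  1.03 -2.84]
[0.4, -0.5, 0.0, -0.65, -0.27, 0.53]
--
```

play_rows --pt "0.4 -0.5 0 -0.6 -0.2 0.5 1" --pt "0 -0.1 0 -0.1 0 0.2 1"

```text
t: 23.1
eef_pos: [0.4831, -0.2822, 0.0475]
tool_rot: [0.002, 0.999, 0.049, 0.001]
wrist_force: [-0.4, 0.1, -3.6]
width: 0.0375
```

```bash
python3 -c "
from h import *
plan((.482,-.2805,.047,.097),step=.045)"
```

```text
t 23.1 at [ 0.4831 -0.2822  0.0475] yaw 0.0982 w 0.0375 F [-0.41  0.14 -3.58]
[0.2, -0.1, 0.1, -0.09, -0.18, 0.05]
--
```

play_rows --pt "0.2 -0.1 0 -0.1 -0.1 0.3 1" --pt "0 0 0 0 0 0.1 -0.2" --pt "0 0 0 0 0 0 -0.2" --pt "0 0 0 0 0 0 -0.2"

```text
t: 23.5
eef_pos: [0.4852, -0.2843, 0.0484]
tool_rot: [0.003, 0.999, 0.049, 0.003]
wrist_force: [1.0, -0.6, 0.4]
width: 0.0559
```

play_rows --pt "0.3 -0.2 0 0 0 -4.5 -0.2" --pt "0.3 -0.2 0 0 0 -4.5 -0.5" --pt "0 0 0 0 0 -4.5 -1" --pt "0 0 0 0 0 0 -1"

```text
t: 23.9
eef_pos: [0.4836, -0.2835, 0.1855]
tool_rot: [-0.004, 0.999, 0.048, -0.003]
wrist_force: [0.4, -0.7, -0.0]
width: 0.0769
```

```bash
python3 -c "
from h import *
i,s,R,im=hold();cv2.imwrite('pics/w16.png',im);cv2.imwrite('pics/s2.png',camera('side'));cv2.imwrite('pics/t2.png',camera('top'))
plan((.482,-.2805,.2,.097),step=.045)"
```

```text
t 24.05 at [ 0.4791 -0.2799  0.1773] yaw 0.0971 w 0.089 F [ 0.13 -0.16 -0.57]
[-1.1, 0.9, -0.0, 0.25, 0.04, -2.27]
--
```

View pics/w16.png

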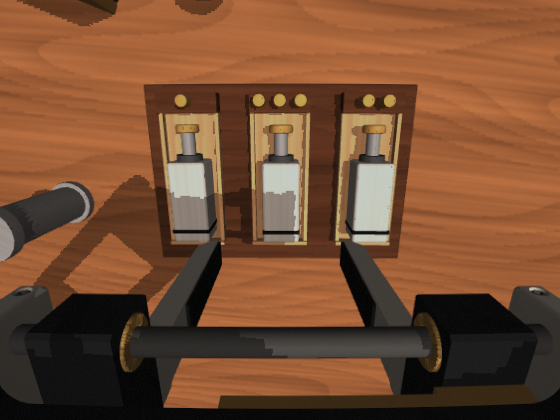

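View pics/s2.png

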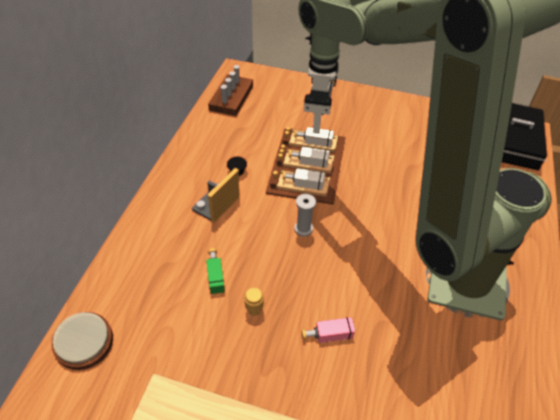

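View pics/t2.png

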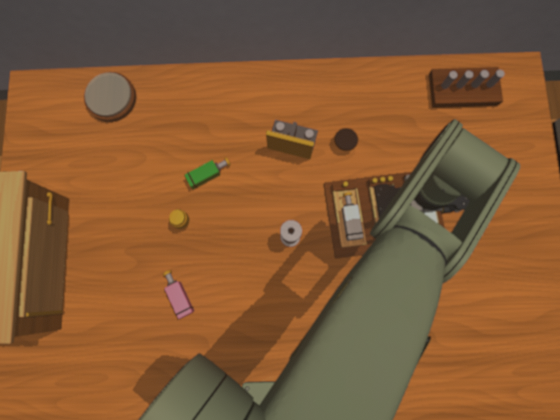

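All three lie in their trays. The eyepiece (178,219), tube (291,232) and eyecup (346,139) haven't moved. One enlarged side crop will show whether the plungers lie flat.

```bash
python3 -c "
import cv2
im=cv2.imread('pics/s2.png');cv2.imwrite('pics/s2c.png',cv2.resize(im[115:240,220:360],None,fx=4.7,fy=4.7,interpolation=cv2.INTER_CUBIC))"
```

```text
(no output)
```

View pics/s2c.png

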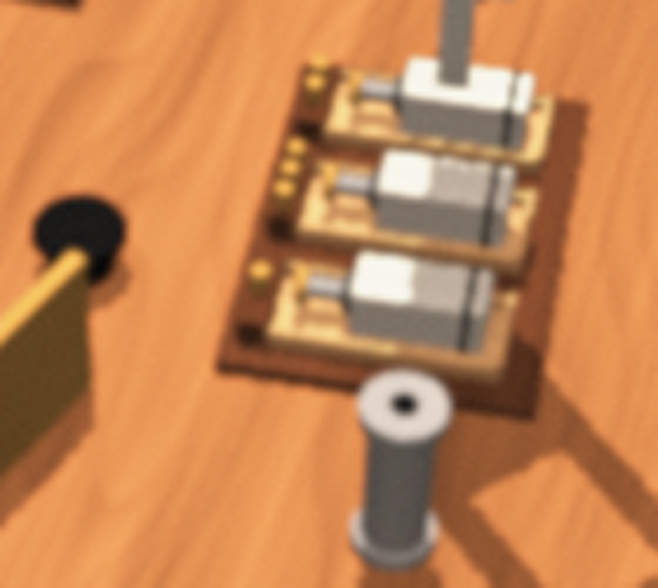

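All three lie flat inside their trays and the gripper is clear above them. Handing in.

```bash
python3 -c "
from bench import manip
print(manip.hand_in(), manip.state()['t'])"
```

```text
the job is handed in; nothing more can be done
the job is handed in; nothing more can be done
```

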